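# Refill the push-and-turn tin dispenser

### The arm

A 7-joint arm with a two-finger parallel gripper is mounted at the origin on the work surface. World frame = base frame: x ahead of the robot, y to its left, z up, the work surface at z = 0. Lengths are in m, angles in rad, forces in N, time in s.
With the tool pointing down it reaches from about 0.375 to 0.925 m from the base axis. Payload 3.1 kg.
Tool frame: the origin (TCP) lies between the finger pads; the fingertips stand ctrl.tip_reach ahead of it and the grasp point (between the pads) lies 3 mm ahead of it (ctrl.tip_reach is the distance from the TCP to the fingertips, in m); x points along the fingers, z is the direction in which the jaws open and shut, and the axes are right-handed (so a half turn about x gives the same grasp; the last joint's range is limited). The gripper opens to 85 mm and grips with 20 to 120 N. Pads are 22 mm wide; open, the fingers measure 114 mm over their backs; the gripper's body (76 mm by 85 mm) begins 54 mm behind the grasp point. The pads swing forward as they close: fully open they stand 13 mm farther back than shut.
Start: joints at [-1.395, 0.383, 0.044, 1.598, -0.018, 1.161, -0.05], TCP at [0.176, 0.626, 0.253] pointing down, gripper open.
Joint ranges: [-2.61, 2.61], [-0.41, 2.15], [-1.48, 1.57], [0, 2.5], [-1.57, 4.71], [0.05, 1.97], [-2.85, 2.85]. Speed limits (rad/s): [2.79, 2.79, 3.14, 3.14, 3.14, 3.14, 3.14].

### API

Orientations are given as a unit quaternion [w, x, y, z].
In Python, from bench import ctrl gives the robot as it stands.
- The arm moves only by the tool move_arm, never from a script. Its arguments are lists of equal length, an entry for each row: "fingers": the closure, from -1 (fully open) to 1 (shut); "linear": the shift along the world's x, y, z normalised to -1 to 1, where 1 is 0.1 m, a list of three; "turn": the turn about the world's z normalised to -1 to 1, where 1 is 180 degrees. A call has 1 to 8 rows; each row is the pose to reach, as a shift and turn from the pose commanded when the call began, turning the shorter way round; what a row does not reach only later rows make up. A row lasts 1/12 s, in which the tool goes at most 41.7 mm and 7.16 degrees, less where a joint would pass 70% of its speed; a pose out of reach is approached as far as the arm can. A call with a number of a shift or a turn outside -1 to 1 is refused whole. A call with a gripper value outside its range is refused whole. The fingers move at their own pace and stop on an object; "newtons" is the grip in N (left out, the last holds). Time passes only in rows, so rows that repeat a pose let the fingers close. It gives the time, the measured TCP pose, the force and the opening at its end, in the units of the state.
- ctrl.read_state(): the state, without advancing time (a new reading comes with each control period).
- ctrl.camera(name): name is "scene" or "top" or "wrist"; returns a dict with "color" (400x640x3 uint8, red, green, blue), "depth" (400x640 float32, m along the optical axis (not along the pixel's ray), 0 where there is no reading), "camera_matrix" (3x3 intrinsics, pixels), "R" (3x3) and "t" (3): a world point X has camera coordinates R X + t; the wrist camera has in their place "T_tool_cam" (4x4, takes a point from camera to tool coordinates, whose origin is the TCP and whose axes are the tool frame's). Camera axes: x right, y down, z forward; pixel columns grow to the right and rows downward; lengths in m; the calibration is good to about 2 mm. A picture is of the moment at which its call begins: read the wrist's pose just before it.
- ctrl.finish_job(): hands the job in, once; it reports no verdict.
Trained networks look in a picture, given as the dict that the camera call returned (one of the last four; its "shot" number tells which), for a name from the list of things; names that differ only in an ending like _2 or _b are one class to them, and where a whole thing is asked for, a point or a joint stands for the part that bears it (a point fixed in the world has none). Each returns a list of dicts, best first, with "confidence" (0 to 1); they miss things now and then, are a little off and sometimes report something else, mostly with a low value. They report only what shows in the picture. A call takes as long as a camera call. They do not tell look-alikes from the thing itself.
- ctrl.look_for(picture, target): "xyz" ([x, y, z] in m, in the coordinates of the camera as it stood for that picture, good to about 4 mm: the middle of the surface that is visible of it).
The state is a dict: "clock": time; "joints": joint angles; "qvel": joint speeds; "tau": joint torques, N m; "ee_pos": TCP position; "tool_rot": TCP orientation; "ft_force": force on the tool from outside, world axes, zero at the start; "torque": the same for the moment, N m; "finger_gap": finger opening in m.
Only numpy, scipy, OpenCV 4.12 (cv2) and the standard library are available. Lean on these libraries where they do the work, as an engineer would, in place of code of your own. Each camera call takes 0.05 s, during which the arm holds its last target. There are 200 camera calls.

### The job

Push down and twist the cap of the tin dispenser to unlock it, take it off, and drop the small-parts tins that are on the bench one by one, lids up, into its tube so that they will come out at the bottom in the order red, yellow, green, blue, white (passing over any colour that is missing). Then put the cap back on, push it down and twist it clockwise until its lugs are locked under the hooks, with the white stripe in line with them. Leave the headlamp, cup, pump and rasp where they are.

Things in the scene. Friction and masses are not known exactly. Their poses are not given: they have to be found in the camera images.
- dispenser: Gravity-feed tin dispenser fixed to the bench: grey base 130 x 100 x 14 mm, clear square tube 33 mm wide inside, grey deck 104 (x) x 76 (y) mm on top with the tube's mouth in it; a small shut yellow outlet gate at the foot of its -x side (not to be used). Two steel hooks on the deck at +x and -x. Origin: centre of the base's underside; z up.
- mouth (a point): Centre of the tube's mouth, on the tube's axis at the deck's top, 196 mm above the bench. A 12 mm deep white funnel, 41 mm wide at the top, leads into the 33 mm tube. Open above: 76 mm clear between the hooks, 56 mm inside the spring ring. 5 tins fill the tube to 184 mm.
- tube_floor (a point): Centre of the tube's inner floor, 14 mm above the bench.
- hook_front (a point): Steel bayonet hook on the dispenser's -x side, point at its roof's underside, 44 mm from the tube's axis. Spans 38 to 50 mm from the axis and 25 to 34 deg either side of this point; roof underside 211 mm up, top 215. From above: end stop at its clockwise end; at the other end a 12 mm wide tooth hangs 5 mm below the roof. A lug goes in under the tooth by a clockwise turn with the cap pressed down.
- hook_back (a point): The same hook on the +x side, point 44 mm from the tube's axis at the roof's underside (the front hook turned by 180 deg).
- spring_ring (a joint): Height (m) of the black spring ring (70 mm across) around the mouth that carries the cap: its top is 206 mm above the bench at 0 (cap locked), 4 mm higher (+0.004) with no load, 199 mm at -0.007, fully down. It pushes up 0.8 N per mm below +0.006 (4.8 N locked, 10.4 N fully down). Lugs pass the teeth when it is below about -0.0055.
- cap: Push-and-turn cap, 80 g: orange disc 72 mm across, 14 mm thick, flat below, with two lugs at the underside's rim along its +x and -x, reaching 43 mm from the centre, 14 mm wide, 5 mm thick. Origin: centre of the underside, z up. Starts locked: its x in line with the dispenser's x (either way round), underside 206 mm above the bench. Stands well on the bench.
- cap_knob (a point): Centre of the top of the cap's round orange knob, 36 mm across, from 14 to 40 mm above the underside; a white stripe across knob and disc runs along the cap's x, in line with the lugs. To unlock: press the cap down to 199 mm (underside) and turn it, kept down, 60 to 120 deg counter-clockwise from above; it then lifts off.
- cap_lug (a point): Outer end of one lug, 43 mm from the cap's centre. To lock: set the cap on the spring ring with lugs 60 to 120 deg counter-clockwise of the hooks, press down to 199 mm, turn clockwise until lugs and stripe are in line with the hooks (end stop about 6 deg further), let it rise to 206 mm. Either lug fits either hook.
- tin_red: Round small-parts tin with a red lid, 28 mm across and 34 mm high (aluminium body, lid = the top 12 mm), about 45 g, standing on the bench, lid up; may be absent. Origin: centre of its underside, z up.
- tin_yellow: Round small-parts tin with a yellow lid, 28 mm across and 34 mm high (aluminium body, lid = the top 12 mm), about 45 g, standing on the bench, lid up; may be absent. Origin: centre of its underside, z up.
- tin_green: Round small-parts tin with a green lid, 28 mm across and 34 mm high (aluminium body, lid = the top 12 mm), about 45 g, standing on the bench, lid up; may be absent. Origin: centre of its underside, z up.
- tin_blue: Round small-parts tin with a blue lid, 28 mm across and 34 mm high (aluminium body, lid = the top 12 mm), about 45 g, standing on the bench, lid up; may be absent. Origin: centre of its underside, z up.
- tin_white: Round small-parts tin with a white lid, 28 mm across and 34 mm high (aluminium body, lid = the top 12 mm), about 45 g, standing on the bench, lid up; may be absent. Origin: centre of its underside, z up.
- headlamp: Bystander: yellow push-button headlamp, 40 x 62 x 36 mm; origin under its centre.
- cap_cup: Bystander: black plastic valve cap cup, 64 mm across, 50 mm high; origin under its centre.
- pump: Bystander: aluminium mini pump lying along its x, 150 x 24 x 24 mm; origin under its centre.
- rasp: Bystander: steel rasp with wooden handle lying along its x, about 275 x 26 x 20 mm (from -135 to +140 mm); origin under it.
Mind the look-alikes: they are no part of the job. What is shaped like the tin_white but black or brown is not meant.

How it is judged:
On the way, in this order (a step that is already met when the one before it is completed fails the run):
1. the cap is pushed down against its spring (value of joint spring_ring below -0.0045 m and horizontal distance between cap and mouth below 0.01 m), for 0.1 s.
2. the cap is unlocked and taken right off the dispenser (horizontal distance between cap and mouth above 0.09 m), for 0.2 s.
3. all the tins are in the tube, in order, red lowest (horizontal distance between each of tin_red, tin_yellow, tin_green, tin_blue, tin_white and tube_floor below 0.008 m and height (world z) of each of tin_red, tin_yellow, tin_green, tin_blue, tin_white below 0.165 m and angle between each of tin_red, tin_yellow, tin_green, tin_blue, tin_white's own z axis and vertical below 0.3 rad and z of each of tin_yellow, tin_green, tin_blue, tin_white in the frame of tin_red above 0.02 m and z of each of tin_green, tin_blue, tin_white in the frame of tin_yellow above 0.02 m and z of each of tin_blue, tin_white in the frame of tin_green above 0.02 m and z of tin_white in the frame of tin_blue above 0.02 m), for 0.2 s.
4. the cap is back on and pushed down against its spring (all of step 1), for 0.1 s.
5. the cap is locked on the dispenser again (horizontal distance between cap and mouth below 0.005 m and z of cap in the frame of dispenser between 0.2035 and 0.208 m and angle between the x axis of cap and the x axis of dispenser, either way round below 0.18 rad and angle between cap's own z axis and vertical below 0.08 rad), for 0.2 s.
At the end, for the whole second after the job is handed in: All tins stand lid up in the tube (8 mm of its axis, underside below 165 mm, tilt 0.3 rad), in order, red lowest; the cap is locked: within 5 mm of the axis, level to 0.08 rad, underside 203.5 to 208 mm up, stripe within 0.18 rad of the dispenser's x axis, released and at rest (all of step 3 and all of step 5 and contact force between the fingers and cap below 0.1 N and linear speed of cap below 0.02 m/s); the robot touches nothing.
It fails at once if the headlamp is moved more than 30 mm (distance of headlamp from where it was at the start of the episode above 0.03 m).
It fails at once if the valve cap cup is moved more than 30 mm (distance of cap_cup from where it was at the start of the episode above 0.03 m).
It fails at once if the pump is moved more than 30 mm (distance of pump from where it was at the start of the episode above 0.03 m).
It fails at once if the rasp is moved more than 30 mm (distance of rasp from where it was at the start of the episode above 0.03 m).
Of tin_red, tin_yellow, tin_green, tin_blue, tin_white only 3 to 5 are there at a start; the rules pass over those that are not, and their reading is None.
At some moment in a run one of tin_red, tin_yellow, tin_green, tin_blue, tin_white may be knocked a few centimetres aside while the robot is not near it.
It also fails if it takes over 210 s, if anything falls off the work surface, if the arm or the gripper's body presses on something with over 40 N, if the wrist force passes 120 N, or if a joint passes its speed limit or range.

## Working session

There is one attempt and no reset: what is moved stays moved. The work goes in short steps, Python scripts to look and compute and a tool call to move; the robot and the scene stay as the last step left them, time stands still between calls to the robot, and variables do not carry over. Pictures are saved under pics/ and viewed, about 12 in all and at most 16, crops included, and the job is handed in when it is done.

Besides the shell and the picture viewer there is one more tool, called after ">>>" as name(argument=value, ...) on one line, values as JSON. move_arm: Moves the arm, as the interface text tells. Scaled input: -1 to 1 covers 0.1 m each way for a shift and 180 degrees each way for a turn. Its arguments: {"type":"object","properties":{"fingers":{"type":"array"},"linear":{"type":"array"},"turn":{"type":"array"},"newtons":{"type":"number"}},"required":["fingers","linear","turn"]}

```bash
mkdir -p pics; ls; cat > h.py <<'E'
import numpy as np, cv2
from bench import ctrl
from scipy.spatial.transform import Rotation as Ro
def cam(name):
    s=ctrl.read_state(); p=ctrl.camera(name)
    if name=='wrist':
        q=s['tool_rot']; R=Ro.from_quat([q[1],q[2],q[3],q[0]]).as_matrix()
        T=np.eye(4);T[:3,:3]=R;T[:3,3]=s['ee_pos']; p['M']=T@np.array(p['T_tool_cam'])
    else:
        M=np.eye(4);R=np.array(p['R']);M[:3,:3]=R.T;M[:3,3]=-R.T@np.array(p['t']); p['M']=M
    return p
def w(p,x): return p['M'][:3,:3]@np.array(x)+p['M'][:3,3]
def find(p,t,n=2):
    return [(np.round(w(p,d['xyz']),4).tolist(),round(d['confidence'],2),pix(p,d['xyz'])) for d in ctrl.look_for(p,t)[:n]]
def pix(p,x):
    u=np.array(p['camera_matrix'])@np.array(x); return (int(u[0]/u[2]),int(u[1]/u[2]))
def cloud(p):
    d=p['depth'];K=np.array(p['camera_matrix']);v,u=np.indices(d.shape)
    X=np.stack([(u-K[0,2])/K[0,0]*d,(v-K[1,2])/K[1,1]*d,d],-1)
    return X@p['M'][:3,:3].T+p['M'][:3,3]
def save(p,n,crop=None,f=1):
    c=p['color'][:,:,::-1]
    if crop: a,b,x,y=crop; c=c[b:y,a:x]
    cv2.imwrite('pics/'+n,cv2.resize(c,None,fx=f,fy=f,interpolation=cv2.INTER_CUBIC))
E
python3 - <<'E'
from h import *
s=ctrl.read_state();print(s);print(ctrl.tip_reach)
for n in('top','scene'):
    p=cam(n);save(p,n+'1.png')
    for t in ['dispenser','cap','cap_knob','tin_red','tin_yellow','tin_green','tin_blue','tin_white','headlamp','cap_cup','pump','rasp']: print(n,t,find(p,t))
E
```

```text
pics
{'clock': 0.0, 'joints': array([-1.39482297,  0.38384661,  0.04381807,  1.59959031, -0.01791993,
        1.16119792, -0.04993064]), 'qvel': array([-0.00131035, -0.00181508, -0.00014323, -0.000773  ,  0.00032799,
       -0.00125288,  0.00015566]), 'tau': array([-1.00249042e-04, -4.33457243e+01,  1.02434792e+00, -2.49513692e+01,
        1.04417288e-02,  1.13206464e-02, -5.68688051e-06]), 'ee_pos': array([0.17548501, 0.62493582, 0.25187176]), 'tool_rot': array([ 0.56281963, -0.42770713,  0.56426084,  0.42650953]), 'ft_force': array([ 0.05969345,  0.36828756, -0.32772247]), 'torque': array([-0.00505029,  0.00791559,  0.04829821]), 'finger_gap': 0.08580073305186593}
0.022
top dispenser [([0.5972, -0.1927, 0.015], 0.67, (445, 223))]
top cap [([0.6125, -0.2043, 0.2209], 0.71, (469, 203))]
top cap_knob [([0.6124, -0.2054, 0.2215], 0.88, (470, 203))]
top tin_red []
top tin_yellow []
top tin_green [([0.5328, 0.3243, 0.0354], 0.59, (262, 238))]
top tin_blue [([0.7468, -0.0244, 0.0348], 0.59, (388, 168)), ([0.4866, 0.071, 0.0351], 0.44, (352, 258))]
top tin_white [([0.5651, 0.1102, 0.0355],
[... 336 characters left out ...]
5))]
scene dispenser [([0.6374, -0.2207, 0.0519], 0.63, (211, 373))]
scene cap [([0.6254, -0.2179, 0.2166], 0.96, (184, 313))]
scene cap_knob [([0.6314, -0.2154, 0.2221], 0.84, (187, 311))]
scene tin_red []
scene tin_yellow []
scene tin_green [([0.5332, 0.319, 0.0267], 0.46, (340, 200))]
scene tin_blue []
scene tin_white [([0.6159, 0.0513, 0.0358], 0.65, (302, 273)), ([0.5717, 0.1016, 0.0298], 0.62, (301, 253))]
scene headlamp [([0.7522, -0.0323, 0.0325], 0.95, (329, 335))]
scene cap_cup [([0.7238, 0.1051, 0.0316], 0.77, (356, 282))]
scene pump [([0.775, 0.2574, 0.0226], 0.78, (409, 252)), ([0.5567, 0.4584, 0.0122], 0.66, (373, 183))]
scene rasp [([0.5541, 0.4591, 0.0116], 0.92, (372, 183))]
```

```bash
python3 - <<'E'
from h import *
p=cam('top');save(p,'top2.png',(190,130,520,290),2.4)
E
```

```text
(no output)
```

View pics/top2.png

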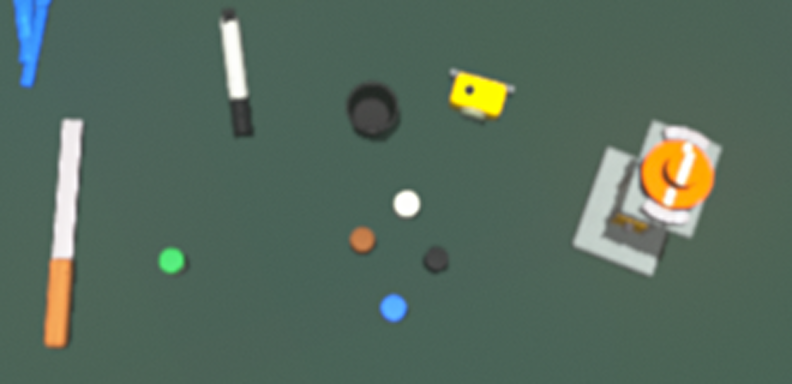

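View pics/scene1.png

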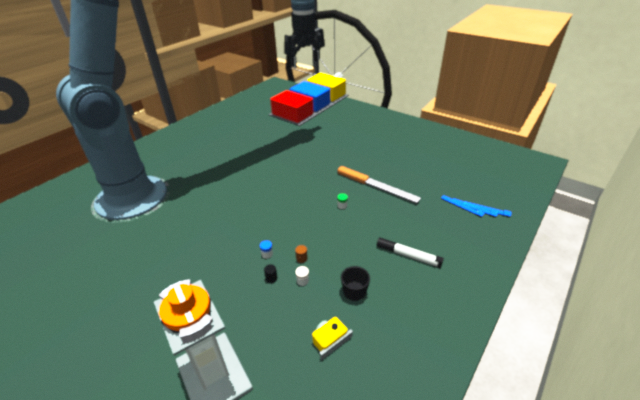

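The tins present are green (172,260 in the crop), blue (393,307) and white (406,203). The look-alikes are brown (362,240) and black (435,260). No red or yellow tin shows. The cap's stripe runs between the two white-steel hooks at about (685,135) and (662,212). Next I'll measure the cap and dispenser from the top depth and check the whole top view.

```bash
python3 - <<'E'
from h import *
p=cam('top');X=cloud(p);hsv=cv2.cvtColor(p['color'],cv2.COLOR_RGB2HSV)
H,S,V=hsv[...,0].astype(int),hsv[...,1],hsv[...,2]
near=(np.hypot(X[...,0]-.61,X[...,1]+.205)<.12)
def rect(m,n):
    P=X[m];r=cv2.minAreaRect((P[:,:2]*1000).astype(np.float32));print(n,m.sum(),P.mean(0).round(4),r)
rect(near&(abs(X[...,2]-.196)<.006),'deck')
rect(near&(abs(X[...,2]-.220)<.004)&(H<20)&(S>150),'disc')
rect(near&(X[...,2]>.237),'knob')
rect(near&(abs(X[...,2]-.014)<.006)&(S<80),'base')
# saturated blobs on bench
for n,lo,hi in[('red',-1,6),('red2',172,181),('yel',20,35),('green',45,80),('blue',95,125)]:
    m=((H>lo)&(H<hi)&(S>140)&(V>90)).astype(np.uint8)
    k,l,st,c=cv2.connectedComponentsWithStats(m)
    print(n,[(st[i,4],c[i].round().tolist(),X[int(c[i][1]),int(c[i][0])].round(3).tolist()) for i in range(1,k) if st[i,4]>20])
for c,(u,v) in dict(green=(262,238),blue=(353,258),white=(359,215),brown=(341,230),black=(371,238)).items():
    q=X[v-12:v+13,u-12:u+13].reshape(-1,3);q=q[(q[:,2]>.03)&(q[:,2]<.04)];print(c,q.mean(0).round(4),((q.max(0)+q.min(0))/2).round(4),len(q))
s=ctrl.read_state();q=s['tool_rot'];R=Ro.from_quat([q[1],q[2],q[3],q[0]]).as_matrix();print(R.round(3))
E
```

```text
deck 369 [ 0.6084 -0.2001  0.1958] ((616.02099609375, -209.96820068359375), (76.98372650146484, 104.76420593261719), 70.09900665283203)
disc 154 [ 0.6135 -0.2071  0.2201] ((615.432861328125, -209.83114624023438), (68.95167541503906, 69.27032470703125), 53.961795806884766)
knob 182 [ 0.6156 -0.209   0.2455] ((615.87353515625, -209.56900024414062), (34.54356002807617, 34.641334533691406), 67.15157318115234)
base 873 [ 0.6036 -0.1937  0.0138] ((603.844970703125, -178.9790802001953), (212.28515625, 156.251708984375), 12.126108169555664)
red [(np.int32(109), [130.0, 396.0], [0.11, 0.631, 0.072]), (np.int32(99), [102.0, 397.0], [0.108, 0.7, 0.076])]
red2 []
yel [(np.int32(307), [389.0, 169.0], [0.748, -0.023, 0.039]), (np.int32(26), [3.0, 391.0], [0.113, 0.956, 0.074])]
green [(np.int32(81), [261.0, 238.0], [0.534, 0.329, 0.03])]
blue [(np.int32(608), [201.0, 135.0], [0.843, 0.532, 0.005]), (np.int32(103), [354.0, 258.0], [0.489, 0.07, 0.037])]
green [0.534  0.3292 0.0338] [0.5345 0.3287 0.035 ] 67
blue [0.4879 0.0684 0.0342] [0.4882 0.0689 0.0345] 70
white [0.6108 0.0564 0.034 ] [0.6101 0.0565 0.0348] 70
brown [0.5658 0.1076 0.0347] [0.5655 0.1075 0.035 ] 76
black [0.5472 0.02   0.0343] [0.5476 0.02   0.035 ] 67
[[-0.    -0.963  0.27 ]
 [-0.     0.27   0.963]
 [-1.     0.    -0.   ]]
```

View pics/top1.png

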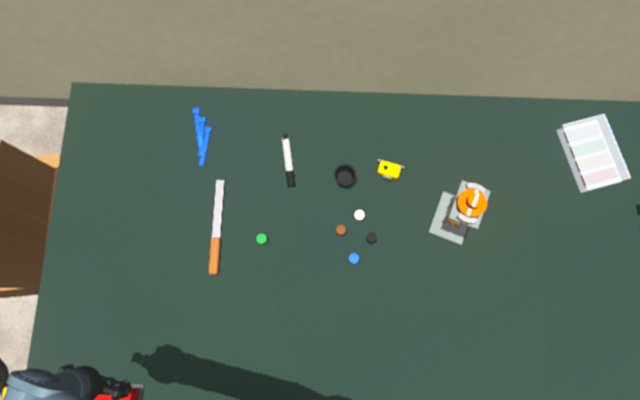

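Only three tins show in the whole top view: green, blue and white. Mouth is at about (0.616, -0.210) and the dispenser's x is at about -20°. Moving over the dispenser now.

>>> move_arm(fingers=[-1,-1,-1,-1], linear=[[0.25,-0.46,0.2],[0.49,-0.93,0.4],[0.49,-0.93,0.4],[0.49,-0.93,0.4]], turn=[-0.04,-0.086,-0.086,-0.086])

```text
clock: 1.73
ee_pos: [0.2314, 0.5284, 0.2963]
tool_rot: [0.619, -0.344, 0.616, 0.344]
ft_force: [0.6, -0.6, 1.0]
finger_gap: 0.0857
```

>>> move_arm(fingers=[-1,-1,-1,-1], linear=[[0.25,-0.46,0.2],[0.49,-0.93,0.4],[0.49,-0.93,0.4],[0.49,-0.93,0.4]], turn=[-0.04,-0.086,-0.086,-0.086])

```text
clock: 2.07
ee_pos: [0.2795, 0.4353, 0.3363]
tool_rot: [0.66, -0.257, 0.657, 0.258]
ft_force: [1.9, -0.9, -0.0]
finger_gap: 0.0854
```

>>> move_arm(fingers=[-1,-1,-1,-1], linear=[[0.25,-0.46,0],[0.49,-0.93,0],[0.49,-0.93,0],[0.49,-0.93,0]], turn=[-0.04,-0.086,-0.086,-0.086])

```text
clock: 2.4
ee_pos: [0.3262, 0.3418, 0.3334]
tool_rot: [0.687, -0.168, 0.687, 0.167]
ft_force: [1.2, -0.9, 0.6]
finger_gap: 0.0857
```

>>> move_arm(fingers=[-1,-1,-1,-1], linear=[[0.25,-0.46,0],[0.49,-0.93,0],[0.49,-0.93,0],[0.49,-0.93,0]], turn=[-0.04,-0.086,-0.086,-0.086])

```text
clock: 2.73
ee_pos: [0.3745, 0.2494, 0.3335]
tool_rot: [0.704, -0.074, 0.703, 0.074]
ft_force: [0.1, -0.1, 0.6]
finger_gap: 0.0851
```

>>> move_arm(fingers=[-1,-1,-1,-1], linear=[[0.25,-0.46,0],[0.49,-0.93,0],[0.49,-0.93,0],[0.49,-0.93,0]], turn=[-0.04,-0.086,-0.086,-0.086])

```text
clock: 3.07
ee_pos: [0.4231, 0.1568, 0.3337]
tool_rot: [0.707, 0.021, 0.706, -0.021]
ft_force: [1.0, -0.4, -0.7]
finger_gap: 0.0852
```

>>> move_arm(fingers=[-1,-1,-1,-1], linear=[[0.25,-0.46,0],[0.49,-0.93,0],[0.49,-0.93,0],[0.49,-0.93,0]], turn=[-0.04,-0.086,-0.086,-0.086])

```text
clock: 3.4
ee_pos: [0.4719, 0.0641, 0.3338]
tool_rot: [0.698, 0.116, 0.697, -0.116]
ft_force: [0.6, -0.4, -0.2]
finger_gap: 0.0855
```

>>> move_arm(fingers=[-1,-1,-1,-1], linear=[[0.25,-0.46,0],[0.49,-0.93,0],[0.49,-0.93,0],[0.49,-0.93,0]], turn=[-0.04,-0.086,-0.086,-0.086])

```text
clock: 3.73
ee_pos: [0.5207, -0.0284, 0.3336]
tool_rot: [0.677, 0.208, 0.675, -0.209]
ft_force: [0.2, -0.2, -0.9]
finger_gap: 0.0855
```

>>> move_arm(fingers=[-1,-1,-1,-1], linear=[[0.25,-0.46,0],[0.49,-0.93,0],[0.49,-0.93,0],[0.49,-0.93,0]], turn=[-0.04,-0.086,-0.086,-0.086])

```text
clock: 4.07
ee_pos: [0.5693, -0.1207, 0.3329]
tool_rot: [0.643, 0.296, 0.641, -0.298]
ft_force: [-0.0, 0.1, -0.5]
finger_gap: 0.0852
```

>>> move_arm(fingers=[-1,-1,-1,-1,-1,-1], linear=[[0.25,-0.46,0],[0.49,-0.91,0],[0.49,-0.91,0],[0.49,-0.91,0],[0.49,-0.91,0],[0.49,-0.91,0]], turn=[-0.04,-0.086,-0.086,-0.086,-0.086,-0.086])

```text
clock: 4.57
ee_pos: [0.6176, -0.2051, 0.3322]
tool_rot: [0.596, 0.379, 0.598, -0.377]
ft_force: [0.5, 0.2, -0.0]
finger_gap: 0.0853
```

```bash
cat > cap.py <<'E'
from h import *
# stripe/knob/deck measurement from wrist view
s=ctrl.read_state();q=s['tool_rot'];R=Ro.from_quat([q[1],q[2],q[3],q[0]]).as_matrix()
print('clock',s['clock'],'tcp',s['ee_pos'].round(4),'yaw',np.degrees(np.arctan2(R[1,2],R[0,2])).round(2),'x',R[:,0].round(3),'gap',s['finger_gap'],'F',s['ft_force'].round(2),'j',s['joints'].round(2))
E
python3 - <<'E'
from cap import *
p=cam('wrist');save(p,'w1.png');X=cloud(p);hsv=cv2.cvtColor(p['color'],cv2.COLOR_RGB2HSV);S=hsv[...,1]
near=np.hypot(X[...,0]-.616,X[...,1]+.21)<.075
def rect(m,n):
    P=X[m]
    if len(P)>20: print(n,len(P),P.mean(0).round(4),cv2.minAreaRect((P[:,:2]*1000).astype(np.float32)))
rect(near&(abs(X[...,2]-.196)<.005),'deck');rect(near&(abs(X[...,2]-.247)<.004),'knob')
rect(near&(abs(X[...,2]-.247)<.004)&(S<70),'stripeknob');rect(near&(abs(X[...,2]-.220)<.004)&(S>120),'disc')
E
```

```text
clock 4.5667 tcp [ 0.6176 -0.2051  0.3322] yaw -64.67 x [-0.001  0.003 -1.   ] gap 0.0853465156430167 F [ 0.47  0.23 -0.03] j [-0.39  0.44  0.89  1.53 -0.35  1.34 -0.6 ]
deck 2680 [ 0.6307 -0.201   0.1968] ((615.0755615234375, -209.00640869140625), (76.57341003417969, 104.37689208984375), 70.3968505859375)
knob 1917 [ 0.6164 -0.2085  0.247 ] ((615.660888671875, -208.7708740234375), (35.2784423828125, 34.91250991821289), 14.898802757263184)
stripeknob 399 [ 0.6163 -0.209   0.2476] ((616.0054931640625, -208.924072265625), (6.377789497375488, 33.498313903808594), 69.58312225341797)
disc 3707 [ 0.6212 -0.2055  0.2208] ((615.7257690429688, -208.8546905517578), (71.35547637939453, 71.12213134765625), 10.986970901489258)
```

View pics/w1.png

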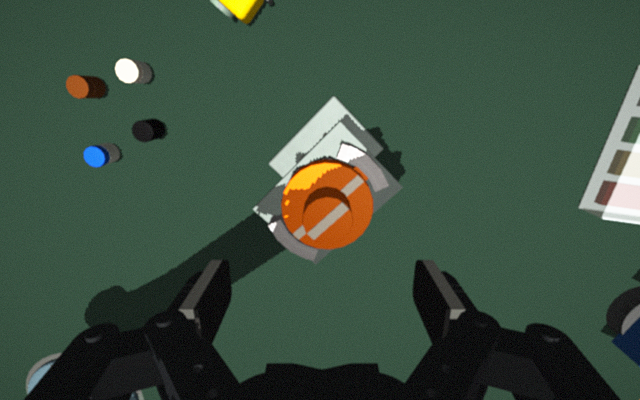

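The wrist view shows the cap at pixel (328,205) with the stripe along the line of the two hooks. Measured axis (0.6157, -0.2088), dispenser x at -20°. Going down to grasp the knob.

>>> move_arm(fingers=[-1,-1,-1,-1,-1,-1], linear=[[-0.02,-0.037,-0.3],[-0.02,-0.037,-0.6],[-0.02,-0.037,-0.8],[-0.02,-0.037,-0.88],[-0.02,-0.037,-0.88],[-0.02,-0.037,-0.88]], turn=[0,0,0,0,0,0])

```text
clock: 5.12
ee_pos: [0.6153, -0.2113, 0.2459]
tool_rot: [0.597, 0.38, 0.597, -0.379]
ft_force: [-0.0, -0.6, 0.7]
finger_gap: 0.0853
```

>>> move_arm(fingers=[0,0.4,1,1,1,1,1,1], linear=[[0,0,0],[0,0,0],[0,0,0],[0,0,0],[0,0,0],[0,0,0],[0,0,0],[0,0,0]], turn=[0,0,0,0,0,0,0,0], newtons=60)

```text
clock: 5.78
ee_pos: [0.6151, -0.2127, 0.2459]
tool_rot: [0.597, 0.38, 0.596, -0.38]
ft_force: [-1.7, 2.4, 4.4]
finger_gap: 0.0336
```

```bash
python3 cap.py
```

```text
clock 5.7833 tcp [ 0.6151 -0.2127  0.2459] yaw -64.99 x [ 0.001  0.    -1.   ] gap 0.033630604498258755 F [-1.73  2.38  4.44] j [-0.36  0.51  0.85  1.63 -0.4   1.19 -0.55]
```

>>> move_arm(fingers=[1,1,1,1,1,1,1,1], linear=[[0.006,0.035,0],[0.006,0.035,-0.02],[0.006,0.035,-0.04],[0.006,0.035,-0.06],[0.006,0.035,-0.07],[0.006,0.035,-0.08],[0.006,0.035,-0.08],[0.006,0.035,-0.08]], turn=[0,0,0,0,0,0,0,0], newtons=90)

```text
clock: 6.45
ee_pos: [0.6159, -0.2109, 0.2398]
tool_rot: [0.597, 0.38, 0.595, -0.38]
ft_force: [-2.4, 0.6, 10.8]
finger_gap: 0.0333
```

```bash
python3 cap.py
```

```text
clock 6.45 tcp [ 0.6159 -0.2109  0.2398] yaw -65.05 x [ 0.003 -0.002 -1.   ] gap 0.03331172698952501 F [-2.39  0.55 10.77] j [-0.36  0.51  0.85  1.64 -0.41  1.17 -0.55]
```

>>> move_arm(fingers=[1,1,1,1,1], linear=[[0,0.005,-0.02],[0,0.01,-0.03],[0,0.01,-0.03],[0,0.01,-0.03],[0,0.01,-0.03]], turn=[0,0,0,0,0])

```text
clock: 6.87
ee_pos: [0.616, -0.2109, 0.2396]
tool_rot: [0.597, 0.381, 0.595, -0.38]
ft_force: [-6.1, 1.7, 20.6]
finger_gap: 0.0335
```

```bash
python3 cap.py
```

```text
clock 6.8667 tcp [ 0.616  -0.2109  0.2396] yaw -65.08 x [ 0.004 -0.001 -1.   ] gap 0.03345297283820343 F [-6.14  1.73 20.63] j [-0.36  0.51  0.85  1.64 -0.41  1.17 -0.55]
```

>>> move_arm(fingers=[1,1,1,1,1,1,1,1], linear=[[0,0,0],[0,0,0],[0,0,0],[0,0,0],[0,0,0],[0,0,0],[0,0,0],[0,0,0]], turn=[0.03,0.06,0.09,0.12,0.15,0.18,0.2,0.2])

```text
clock: 7.53
ee_pos: [0.6171, -0.2117, 0.2396]
tool_rot: [0.687, 0.177, 0.682, -0.178]
ft_force: [-3.4, -1.5, 16.7]
finger_gap: 0.0332
```

```bash
python3 cap.py
```

```text
clock 7.5333 tcp [ 0.6171 -0.2117  0.2396] yaw -29.01 x [ 0.007 -0.003 -1.   ] gap 0.03318150390498199 F [-3.4  -1.51 16.71] j [-0.27  0.47  0.71  1.64 -0.33  1.15  0.01]
```

>>> move_arm(fingers=[1,1,1,1,1,1,1,1], linear=[[-0.01,0.01,0],[-0.01,0.02,0],[-0.01,0.02,0],[-0.01,0.02,0],[-0.01,0.02,0],[-0.01,0.02,0],[-0.01,0.02,0],[-0.01,0.02,0]], turn=[0.03,0.06,0.09,0.12,0.15,0.18,0.21,0.24])

```text
clock: 8.2
ee_pos: [0.6176, -0.2084, 0.2397]
tool_rot: [0.705, -0.09, 0.698, 0.087]
ft_force: [-0.8, 0.2, 15.0]
finger_gap: 0.0334
```

>>> move_arm(fingers=[1,1,1,1,1,1,1,1], linear=[[0,0,0],[0,0,0],[0,0,0],[0,0,0],[0,0,0.1],[0,0,0.2],[0,0,0.3],[0,0,0.3]], turn=[0.03,0.06,0.06,0.06,0.06,0.06,0.06,0.06])

```text
clock: 8.87
ee_pos: [0.6148, -0.2066, 0.2655]
tool_rot: [0.691, -0.153, 0.69, 0.153]
ft_force: [-0.4, 0.1, 0.0]
finger_gap: 0.0333
```

```bash
python3 cap.py; python3 - <<'E'
from h import *
p=cam('wrist');save(p,'w2.png')
E
```

```text
clock 8.8667 tcp [ 0.6148 -0.2066  0.2655] yaw 24.99 x [ 0.002 -0.    -1.   ] gap 0.033305151671712614 F [-0.39  0.08  0.05] j [-0.14  0.4   0.52  1.61 -0.21  1.19  0.86]
```

View pics/w2.png

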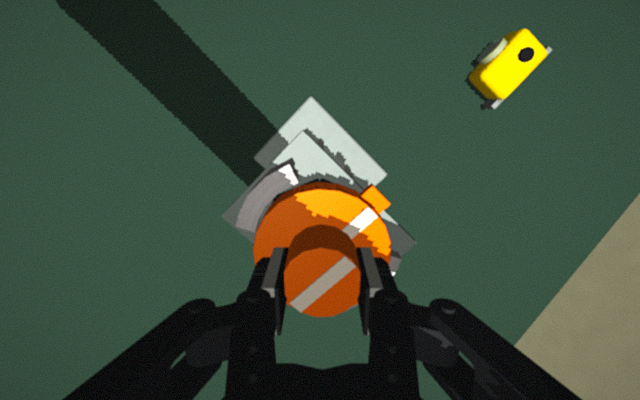

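The cap is free and in the grip, with one lug visible at (375,197) and the stripe turned about 90° from the hooks. Carrying it to (0.45, -0.13).

>>> move_arm(fingers=[1,1,1,1,1,1,1], linear=[[0,0,0.25],[0,0,0.5],[-0.2,0.1,0.5],[-0.5,0.25,0.5],[-0.83,0.38,0.5],[-0.83,0.38,0.5],[-0.83,0.38,0.5]], turn=[0,0,0,0,0,0,0])

```text
clock: 9.5
ee_pos: [0.5281, -0.1671, 0.3118]
tool_rot: [0.689, -0.152, 0.692, 0.155]
ft_force: [1.1, -0.4, -0.6]
finger_gap: 0.0332
```

>>> move_arm(fingers=[1,1,1,1,1,1,1], linear=[[-0.3,0.15,0],[-0.6,0.3,-0.1],[-0.83,0.38,-0.4],[-0.83,0.38,-0.7],[-0.83,0.38,-1],[-0.83,0.38,-1],[-0.83,0.38,-1]], turn=[0,0,0,0,0,0,0])

```text
clock: 10.08
ee_pos: [0.4477, -0.1305, 0.2131]
tool_rot: [0.689, -0.153, 0.692, 0.153]
ft_force: [0.6, -0.3, -0.5]
finger_gap: 0.0333
```

>>> move_arm(fingers=[1,1,1,1,1,1,1], linear=[[0,0,-0.3],[0,0,-0.6],[0,0,-0.9],[0,0,-1],[0,0,-1],[0,0,-1],[0,0,-1]], turn=[0,0,0,0,0,0,0])

```text
clock: 10.67
ee_pos: [0.4509, -0.131, 0.1165]
tool_rot: [0.692, -0.154, 0.689, 0.152]
ft_force: [0.3, -0.3, -0.2]
finger_gap: 0.0332
```

```bash
python3 cap.py
```

```text
clock 10.6667 tcp [ 0.4509 -0.131   0.1165] yaw 24.99 x [ 0.004 -0.001 -1.   ] gap 0.03323047412193081 F [ 0.34 -0.3  -0.23] j [-0.25  0.24  0.49  2.16 -0.17  0.77  0.78]
```

>>> move_arm(fingers=[1,1,1,1,1,1,1], linear=[[0,0,-0.3],[0,0,-0.55],[0,0,-0.65],[0,0,-0.71],[0,0,-0.74],[0,0,-0.755],[0,0,-0.755]], turn=[0,0,0,0,0,0,0])

```text
clock: 11.25
ee_pos: [0.4495, -0.1307, 0.0407]
tool_rot: [0.691, -0.153, 0.69, 0.153]
ft_force: [-2.4, 0.6, 4.2]
finger_gap: 0.0332
```

```bash
python3 cap.py
```

```text
clock 11.25 tcp [ 0.4495 -0.1307  0.0407] yaw 24.98 x [ 0.001  0.001 -1.   ] gap 0.03316403034012192 F [-2.39  0.59  4.17] j [-0.19  0.4   0.43  2.18 -0.29  0.61  0.89]
```

>>> move_arm(fingers=[0,-0.5,-0.6,-0.6,-0.6,-0.6,-0.6,-0.6], linear=[[0,0,0],[0,0,0],[0,0,0],[0,0,0],[0,0,0.2],[0,0,0.5],[0,0,0.9],[0,0,0.9]], turn=[0,0,0,0,0,0,0,0])

```text
clock: 11.92
ee_pos: [0.4537, -0.1319, 0.1352]
tool_rot: [0.695, -0.154, 0.686, 0.151]
ft_force: [1.0, -0.5, 1.2]
finger_gap: 0.0683
```

>>> move_arm(fingers=[-0.6,-0.6,-0.6,-0.6,-0.6,-0.6], linear=[[0,0,0.4],[0,0,0.8],[0,0,1],[0,0,1],[0,0,1],[0,0,1]], turn=[0,0,0,0,0,0])

```text
clock: 12.42
ee_pos: [0.4476, -0.1302, 0.228]
tool_rot: [0.69, -0.153, 0.691, 0.153]
ft_force: [-1.2, 0.5, 0.3]
finger_gap: 0.0683
```

```bash
python3 - <<'E'
from cap import *
p=cam('wrist');save(p,'w3.png');X=cloud(p);S=cv2.cvtColor(p['color'],cv2.COLOR_RGB2HSV)[...,1]
near=np.hypot(X[...,0]-.45,X[...,1]+.13)<.06
def rect(m,n):
    P=X[m]
    if len(P)>20: print(n,len(P),P.mean(0).round(4),cv2.minAreaRect((P[:,:2]*1000).astype(np.float32)))
rect(near&(abs(X[...,2]-.04)<.004),'knob');rect(near&(abs(X[...,2]-.04)<.004)&(S<70),'stripeknob');rect(near&(abs(X[...,2]-.014)<.003)&(S>120),'disc')
for t in['tin_blue','tin_white','tin_green']: print(t,find(p,t,3))
E
```

```text
clock 12.4167 tcp [ 0.4476 -0.1302  0.228 ] yaw 25.0 x [-0.001  0.    -1.   ] gap 0.06826081198845968 F [-1.23  0.45  0.3 ] j [-0.32  0.05  0.54  2.07 -0.03  1.03  0.67]
knob 976 [ 0.4491 -0.1281  0.0409] ((449.50701904296875, -128.3737335205078), (35.02050018310547, 34.57522964477539), 24.231544494628906)
stripeknob 218 [ 0.4501 -0.1268  0.0415] ((449.1342468261719, -128.12374877929688), (34.03959274291992, 7.9559712409973145), 67.55221557617188)
disc 2089 [ 0.4476 -0.126   0.0148] ((449.3554382324219, -129.02951049804688), (70.95846557617188, 70.96968078613281), 66.77409362792969)
tin_blue []
tin_white [([0.6096, 0.0521, 0.0309], 0.9, (561, 75)), ([0.5645, 0.0952, 0.0226], 0.85, (545, 6)), ([0.5425, 0.0209, 0.0356], 0.64, (484, 74))]
tin_green []
```

View pics/w3.png

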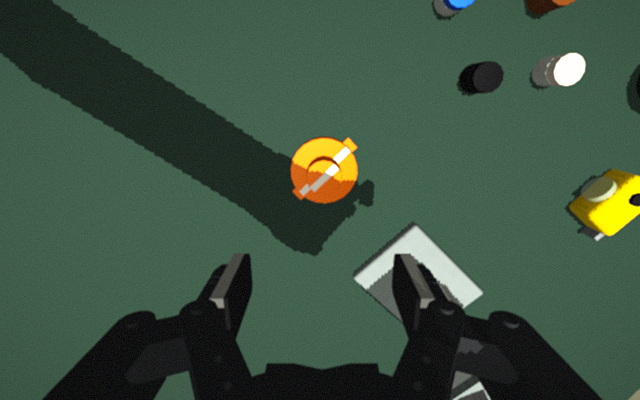

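The cap stands upright at about (0.4495, -0.129) at pixel (325,170), with its stripe at 67°. Going to the green tin.

>>> move_arm(fingers=[-0.6,-0.6,-0.6,-0.6], linear=[[0.08,0.46,0],[0.17,0.92,0],[0.17,0.92,0],[0.17,0.92,0]], turn=[0.03,0.056,0.056,0.056])

```text
clock: 12.95
ee_pos: [0.4655, -0.0338, 0.2278]
tool_rot: [0.673, -0.215, 0.674, 0.216]
ft_force: [-0.1, 1.1, -0.7]
finger_gap: 0.0682
```

>>> move_arm(fingers=[-0.6,-0.6,-0.6], linear=[[0.08,0.46,0],[0.17,0.92,0],[0.17,0.92,0]], turn=[0.03,0.056,0.056])

```text
clock: 13.2
ee_pos: [0.4828, 0.0597, 0.2282]
tool_rot: [0.652, -0.274, 0.651, 0.275]
ft_force: [-0.8, 1.1, 0.2]
finger_gap: 0.0684
```

>>> move_arm(fingers=[-0.6,-0.6,-0.6], linear=[[0.08,0.46,0],[0.17,0.92,0],[0.17,0.92,0]], turn=[0.03,0.056,0.056])

```text
clock: 13.45
ee_pos: [0.4995, 0.1527, 0.2283]
tool_rot: [0.626, -0.33, 0.624, 0.332]
ft_force: [0.0, 0.9, 0.3]
finger_gap: 0.0683
```

>>> move_arm(fingers=[-0.6,-0.6,-0.6], linear=[[0.08,0.46,0],[0.17,0.92,0],[0.17,0.92,0]], turn=[0.03,0.056,0.056])

```text
clock: 13.7
ee_pos: [0.5159, 0.2451, 0.2281]
tool_rot: [0.594, -0.383, 0.593, 0.386]
ft_force: [-0.9, 2.1, -0.3]
finger_gap: 0.0683
```

>>> move_arm(fingers=[-0.6,-0.6,-0.6,-0.6,-0.6,-0.6], linear=[[0.08,0.46,0],[0.17,0.92,-0.4],[0.17,0.92,-0.8],[0.17,0.92,-0.8],[0.17,0.92,-0.8],[0.17,0.92,-0.8]], turn=[0.03,0.056,0.056,0.056,0.056,0.056])

```text
clock: 14.2
ee_pos: [0.5329, 0.3271, 0.1471]
tool_rot: [0.558, -0.432, 0.562, 0.431]
ft_force: [0.3, -0.2, 0.2]
finger_gap: 0.0683
```

```bash
cat > tin.py <<'E'
import sys
from cap import *
col,x,y=sys.argv[1],float(sys.argv[2]),float(sys.argv[3])
p=cam('wrist');save(p,'tin_%s.png'%s['clock'].__format__('.1f'));X=cloud(p)
print(find(p,'tin_'+col,3))
m=(np.hypot(X[...,0]-x,X[...,1]-y)<.035)&(abs(X[...,2]-.0345)<.004)
P=X[m];print(len(P),P.mean(0).round(4),'rgb',np.median(p['color'][m],0))
c=cv2.minAreaRect((P[:,:2]*1000).astype(np.float32));print(c,'shift x,y (units .1m)',((np.array(c[0])/1000-s['ee_pos'][:2])*10).round(3))
E
python3 tin.py green .534 .329
```

```text
clock 14.2 tcp [0.5329 0.3271 0.1471] yaw 75.28 x [-0.003 -0.004 -1.   ] gap 0.0683461416721372 F [ 0.32 -0.21  0.22] j [-0.73  0.45  0.14  1.75 -0.07  0.95  0.75]
[([0.5257, 0.3293, 0.0368], 0.58, (321, 193))]
963 [0.5321 0.3306 0.0347] rgb [ 28. 119.  47.]
((532.7932739257812, 330.56121826171875), (26.504165649414062, 27.227365493774414), 74.68335723876953) shift x,y (units .1m) [-0.001  0.034]
```

Green confirmed under the gripper. Now down to z 0.045 to grip it and lift.

>>> move_arm(fingers=[-0.5,-0.4,-0.4,-0.4,-0.4,-0.4,-0.4], linear=[[0,0.03,-0.3],[0,0.03,-0.6],[0,0.03,-0.9],[0,0.03,-1],[0,0.03,-1.0],[0,0.03,-1],[0,0.03,-1]], turn=[0,0,0,0,0,0,0])

```text
clock: 14.88
ee_pos: [0.5357, 0.3332, 0.0517]
tool_rot: [0.562, -0.432, 0.558, 0.432]
ft_force: [-0.4, 0.3, 0.2]
finger_gap: 0.0598
```

```bash
python3 cap.py
```

```text
clock 14.8833 tcp [0.5357 0.3332 0.0517] yaw 75.33 x [ 0.004  0.003 -1.   ] gap 0.059839500290873496 F [-0.36  0.34  0.19] j [-0.72  0.58  0.12  1.78 -0.09  0.78  0.76]
```

>>> move_arm(fingers=[-0.4,0,0.3,1,1,1,1,1], linear=[[-0.015,-0.015,-0.06],[-0.015,-0.015,-0.06],[-0.015,-0.015,-0.06],[-0.015,-0.015,-0.06],[-0.015,-0.015,-0.06],[-0.015,-0.015,-0.06],[-0.015,-0.015,-0.06],[-0.015,-0.015,-0.06]], turn=[0,0,0,0,0,0,0,0], newtons=40)

```text
clock: 15.55
ee_pos: [0.5324, 0.3315, 0.0436]
tool_rot: [0.56, -0.432, 0.559, 0.432]
ft_force: [-0.2, -0.4, 5.7]
finger_gap: 0.0259
```

>>> move_arm(fingers=[1,1,1,1,1], linear=[[0,0,0.2],[0,0,0.5],[0,0,0.8],[0,0,1],[0,0,1]], turn=[0,0,0,0,0])

```text
clock: 15.97
ee_pos: [0.5349, 0.333, 0.1478]
tool_rot: [0.563, -0.432, 0.556, 0.432]
ft_force: [0.6, 0.2, 0.1]
finger_gap: 0.0263
```

```bash
python3 cap.py
```

```text
clock 15.9667 tcp [0.5349 0.333  0.1478] yaw 75.39 x [ 0.008  0.006 -1.   ] gap 0.02634366018460272 F [0.65 0.24 0.13] j [-0.73  0.45  0.14  1.75 -0.07  0.94  0.75]
```

>>> move_arm(fingers=[1,1,1], linear=[[0.07,-0.4,0.4],[0.13,-0.9,0.8],[0.13,-0.9,0.8]], turn=[0,-0.005,-0.005])

```text
clock: 16.22
ee_pos: [0.5439, 0.2399, 0.222]
tool_rot: [0.562, -0.428, 0.564, 0.428]
ft_force: [1.5, -0.3, 0.0]
finger_gap: 0.0263
```

>>> move_arm(fingers=[1,1,1], linear=[[0.07,-0.4,0.4],[0.13,-0.9,0.75],[0.13,-0.9,0.75]], turn=[0,-0.005,-0.005])

```text
clock: 16.47
ee_pos: [0.5579, 0.1483, 0.2982]
tool_rot: [0.566, -0.423, 0.567, 0.423]
ft_force: [1.0, -0.3, -0.2]
finger_gap: 0.0262
```

>>> move_arm(fingers=[1,1,1], linear=[[0.07,-0.4,0],[0.13,-0.9,0],[0.13,-0.9,0]], turn=[0,-0.005,-0.005])

```text
clock: 16.72
ee_pos: [0.571, 0.0502, 0.2971]
tool_rot: [0.571, -0.417, 0.574, 0.414]
ft_force: [-0.4, -2.1, -0.0]
finger_gap: 0.0264
```

>>> move_arm(fingers=[1,1,1], linear=[[0.07,-0.4,0],[0.13,-0.9,0],[0.13,-0.9,0]], turn=[0,-0.005,-0.005])

```text
clock: 16.97
ee_pos: [0.5828, -0.0392, 0.2963]
tool_rot: [0.573, -0.413, 0.577, 0.41]
ft_force: [-0.2, -1.8, -0.4]
finger_gap: 0.0261
```

>>> move_arm(fingers=[1,1,1], linear=[[0.07,-0.4,0],[0.13,-0.9,0],[0.13,-0.9,0]], turn=[0,-0.005,-0.005])

```text
clock: 17.22
ee_pos: [0.5951, -0.129, 0.2963]
tool_rot: [0.576, -0.408, 0.581, 0.405]
ft_force: [-0.5, -2.6, -1.8]
finger_gap: 0.0263
```

>>> move_arm(fingers=[1,1,1,1,1,1], linear=[[0.07,-0.4,0],[0.15,-0.9,0],[0.15,-0.9,0],[0.15,-0.9,0],[0.15,-0.9,0],[0.15,-0.9,0]], turn=[0,-0.005,-0.005,-0.005,-0.005,-0.005])

```text
clock: 17.72
ee_pos: [0.6117, -0.2069, 0.2964]
tool_rot: [0.579, -0.405, 0.579, 0.407]
ft_force: [0.6, -0.0, -0.3]
finger_gap: 0.0262
```

```bash
cat > mouth.py <<'E'
from cap import *
p=cam('wrist');save(p,'m_%.1f.png'%s['clock']);X=cloud(p)
near=np.hypot(X[...,0]-.6157,X[...,1]+.2088)<.075
P=X[near&(abs(X[...,2]-.196)<.004)];print('deck',len(P),cv2.minAreaRect((P[:,:2]*1000).astype(np.float32)))
P=X[(np.hypot(X[...,0]-.6157,X[...,1]+.2088)<.045)&(abs(X[...,2]-.210)<.003)];print('ring',len(P),P[:,2].mean() if len(P) else 0,cv2.minEnclosingCircle((P[:,:2]*1000).astype(np.float32)))
print('shift',((np.array([.6157,-.2088])-s['ee_pos'][:2])*10).round(3))
E
python3 mouth.py
```

```text
clock 17.7167 tcp [ 0.6117 -0.2069  0.2964] yaw 70.08 x [-0.002  0.002 -1.   ] gap 0.026221215257700325 F [ 0.64 -0.04 -0.27] j [-0.08  0.36  0.44  1.58 -0.16  1.24  1.61]
deck 4323 ((607.947021484375, -206.47445678710938), (76.33627319335938, 87.5859603881836), 70.24613189697266)
ring 2197 0.21062443173077466 ((615.96337890625, -209.20928955078125), 37.47169494628906)
shift [ 0.04  -0.019]
```

>>> move_arm(fingers=[1,1,1,1,1,1,1,1], linear=[[0.04,-0.02,0],[0.04,-0.02,-0.1],[0.04,-0.02,-0.3],[0.04,-0.02,-0.42],[0.04,-0.02,-0.42],[0.04,-0.02,-0.42],[0.04,-0.02,-0.42],[0.04,-0.02,-0.42]], turn=[0,0,0,0,0,0,0,0])

```text
clock: 18.43
ee_pos: [0.6165, -0.2112, 0.2569]
tool_rot: [0.58, -0.406, 0.579, 0.405]
ft_force: [0.8, -0.6, -0.4]
finger_gap: 0.0261
```

```bash
python3 cap.py
```

```text
clock 18.4333 tcp [ 0.6165 -0.2112  0.2569] yaw 69.99 x [ 0.002 -0.001 -1.   ] gap 0.02606753487237506 F [ 0.76 -0.65 -0.41] j [-0.07  0.4   0.44  1.61 -0.18  1.17  1.63]
```

>>> move_arm(fingers=[1,1,1,1,1,1], linear=[[-0.006,0.02,0],[-0.006,0.02,-0.08],[-0.006,0.02,-0.16],[-0.006,0.02,-0.22],[-0.006,0.02,-0.22],[-0.006,0.02,-0.22]], turn=[0,0,0,0,0,0])

```text
clock: 18.93
ee_pos: [0.6145, -0.2086, 0.2325]
tool_rot: [0.579, -0.405, 0.58, 0.406]
ft_force: [0.6, -0.3, 1.1]
finger_gap: 0.0261
```

```bash
python3 cap.py
```

```text
clock 18.9333 tcp [ 0.6145 -0.2086  0.2325] yaw 70.0 x [-0.002  0.    -1.   ] gap 0.026076317235040856 F [ 0.59 -0.31  1.07] j [-0.07  0.42  0.43  1.63 -0.19  1.13  1.63]
```

>>> move_arm(fingers=[0,-0.1,-0.1,-0.1,-0.1,-0.1,-0.1,-0.1], linear=[[0,0,0],[0,0,0],[0,0,0],[0,0,0],[0,0,0],[0,0,0.2],[0,0,0.5],[0,0,0.6]], turn=[0,0,0,0,0,0,0,0])

```text
clock: 19.6
ee_pos: [0.617, -0.2098, 0.298]
tool_rot: [0.581, -0.407, 0.578, 0.404]
ft_force: [1.2, -0.2, 1.1]
finger_gap: 0.047
```

>>> move_arm(fingers=[-0.3,-0.3,-0.3,-0.3], linear=[[0,0,0.2],[0,0,0.4],[0,0,0.4],[0,0,0.4]], turn=[0,0,0,0])

```text
clock: 19.93
ee_pos: [0.616, -0.2094, 0.3354]
tool_rot: [0.58, -0.406, 0.578, 0.405]
ft_force: [-0.1, -0.7, -0.3]
finger_gap: 0.0556
```

```bash
python3 - <<'E'
from h import *
import cap
p=cam('wrist');save(p,'w4.png')
X=cloud(p);m=(np.hypot(X[...,0]-.6157,X[...,1]+.2089)<.014);print(np.percentile(X[m][:,2],[2,10,50]).round(3))
t=cam('top')
for c in('green','blue','white'): print(c,find(t,'tin_'+c,3))
E
```

```text
clock 19.9333 tcp [ 0.616  -0.2094  0.3354] yaw 69.98 x [ 0.004 -0.001 -1.   ] gap 0.05557522773457673 F [-0.07 -0.73 -0.32] j [-0.08  0.34  0.45  1.52 -0.15  1.31  1.61]
[0.387 0.388 0.394]
green [([0.601, -0.2016, 0.113], 0.56, (457, 215))]
blue []
white [([0.5656, 0.1098, 0.0355], 0.67, (339, 229)), ([0.6127, 0.0561, 0.0353], 0.66, (359, 213)), ([0.544, 0.0196, 0.0381], 0.46, (371, 237))]
```

View pics/w4.png

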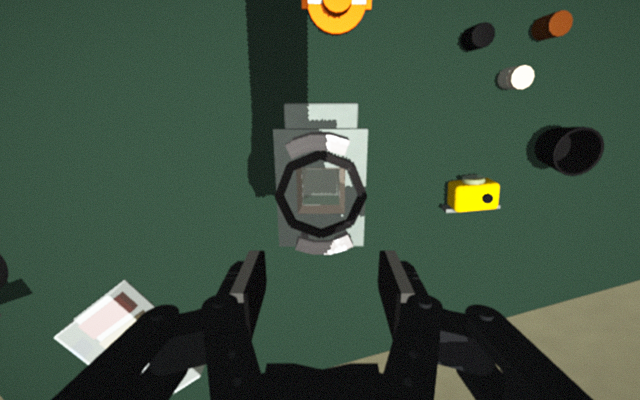

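```bash
python3 - <<'E'
from h import *
p=cam('wrist');t=cam('top');c=cam('scene')
f=lambda p,a,s:cv2.resize(p['color'][a[1]:a[3],a[0]:a[2],::-1],(400,400),interpolation=cv2.INTER_CUBIC)
cv2.imwrite('pics/z1.png',np.hstack([f(t,(415,175,505,265),1),f(c,(150,270,270,390),1)]))
E
```

```text
(no output)
```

View pics/z1.png

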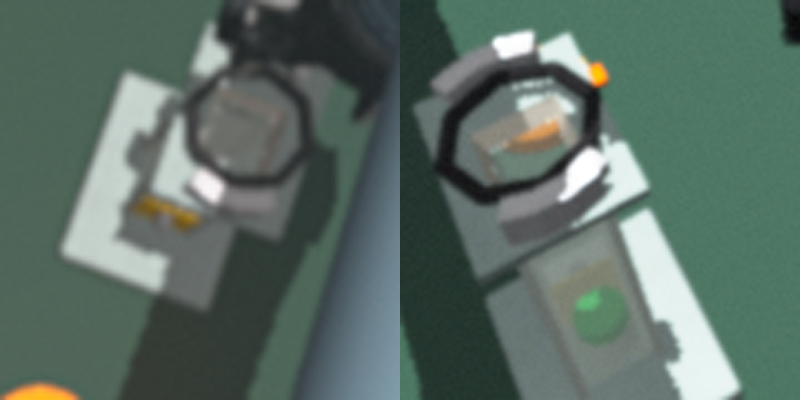

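The crop shows the green tin at the foot of the tube, lid up (600,310 in the scene half). Next is blue.

>>> move_arm(fingers=[-0.4,-0.4,-0.4], linear=[[-0.2,0.46,0],[-0.43,0.93,-0.3],[-0.43,0.93,-0.4]], turn=[0,0,0])

```text
clock: 20.58
ee_pos: [0.5727, -0.1127, 0.2949]
tool_rot: [0.58, -0.406, 0.577, 0.406]
ft_force: [0.1, 1.1, -0.4]
finger_gap: 0.0597
```

>>> move_arm(fingers=[-0.4,-0.4,-0.4], linear=[[-0.2,0.46,-0.3],[-0.43,0.93,-0.6],[-0.43,0.93,-0.7]], turn=[0,0,0])

```text
clock: 20.83
ee_pos: [0.5291, -0.0207, 0.2241]
tool_rot: [0.58, -0.406, 0.578, 0.406]
ft_force: [1.2, 0.6, -0.1]
finger_gap: 0.06
```

>>> move_arm(fingers=[-0.4,-0.4,-0.4,-0.4,-0.4,-0.4], linear=[[-0.2,0.46,-0.3],[-0.42,0.92,-0.6],[-0.42,0.92,-0.7],[-0.42,0.92,-0.7],[-0.42,0.92,-0.7],[-0.42,0.92,-0.7]], turn=[0,0,0,0,0,0])

```text
clock: 21.33
ee_pos: [0.4877, 0.0687, 0.1539]
tool_rot: [0.579, -0.406, 0.579, 0.405]
ft_force: [1.5, 0.2, 0.3]
finger_gap: 0.0598
```

```bash
python3 tin.py blue .4882 .0689
```

```text
clock 21.3333 tcp [0.4877 0.0687 0.1539] yaw 70.0 x [ 0.001 -0.001 -1.   ] gap 0.05978606807802785 F [1.49 0.16 0.32] j [-0.47  0.21  0.27  2.07 -0.07  0.87  1.06]
[([0.4808, 0.07, 0.0382], 0.95, (318, 192))]
922 [0.4865 0.0703 0.0347] rgb [ 28.  77. 163.]
((487.0929870605469, 69.96395874023438), (26.317176818847656, 27.292402267456055), 70.45989990234375) shift x,y (units .1m) [-0.006  0.013]
```

>>> move_arm(fingers=[-0.4,-0.4,-0.4,-0.4,-0.4,-0.4], linear=[[-0.006,0.013,-0.3],[-0.006,0.013,-0.6],[-0.006,0.013,-0.9],[-0.006,0.013,-1],[-0.006,0.013,-1.0],[-0.006,0.013,-1]], turn=[0,0,0,0,0,0])

```text
clock: 21.93
ee_pos: [0.4876, 0.0695, 0.0545]
tool_rot: [0.58, -0.405, 0.579, 0.405]
ft_force: [0.2, -0.1, -0.7]
finger_gap: 0.0597
```

```bash
python3 cap.py
```

```text
clock 21.9333 tcp [0.4876 0.0695 0.0545] yaw 69.89 x [ 0.001 -0.    -1.   ] gap 0.05971819177793339 F [ 0.19 -0.06 -0.67] j [-0.44  0.38  0.24  2.12 -0.14  0.65  1.12]
```

>>> move_arm(fingers=[-0.4,0,0.3,1,1,1,1,1], linear=[[0,0,-0.1],[0,0,-0.1],[0,0,-0.1],[0,0,-0.1],[0,0,-0.1],[0,0,-0.1],[0,0,-0.1],[0,0,-0.1]], turn=[0,0,0,0,0,0,0,0])

```text
clock: 22.6
ee_pos: [0.4876, 0.0706, 0.0448]
tool_rot: [0.58, -0.406, 0.579, 0.405]
ft_force: [-0.5, -0.1, 5.1]
finger_gap: 0.0259
```

>>> move_arm(fingers=[1,1,1,1,1], linear=[[0,0,0.2],[0,0,0.5],[0,0,0.8],[0,0,1],[0,0,1]], turn=[0,0,0,0,0])

```text
clock: 23.02
ee_pos: [0.4901, 0.0711, 0.1482]
tool_rot: [0.582, -0.407, 0.576, 0.405]
ft_force: [0.2, -0.4, 0.7]
finger_gap: 0.0259
```

>>> move_arm(fingers=[1,1,1,1], linear=[[0,0,0.4],[0.1,-0.3,0.8],[0.3,-0.6,1],[0.3,-0.6,1]], turn=[0,0,0,0])

```text
clock: 23.35
ee_pos: [0.5213, 0.0049, 0.2484]
tool_rot: [0.583, -0.407, 0.578, 0.401]
ft_force: [0.8, -1.1, -0.3]
finger_gap: 0.0259
```

>>> move_arm(fingers=[1,1,1], linear=[[0.25,-0.46,0.3],[0.48,-0.93,0.5],[0.48,-0.93,0.5]], turn=[0,0,0])

```text
clock: 23.6
ee_pos: [0.5652, -0.0851, 0.294]
tool_rot: [0.579, -0.406, 0.579, 0.405]
ft_force: [0.1, -0.3, -0.0]
finger_gap: 0.0259
```

>>> move_arm(fingers=[1,1,1,1,1,1], linear=[[0.25,-0.46,0],[0.4,-0.9,0],[0.5,-1,0],[0.5,-1,0],[0.5,-1,0],[0.5,-1,0]], turn=[0,0,0,0,0,0])

```text
clock: 24.1
ee_pos: [0.614, -0.1815, 0.2919]
tool_rot: [0.579, -0.405, 0.58, 0.407]
ft_force: [0.2, 0.3, -1.3]
finger_gap: 0.026
```

```bash
python3 mouth.py
```

```text
clock 24.1 tcp [ 0.614  -0.1815  0.2919] yaw 70.01 x [-0.003  0.001 -1.   ] gap 0.026028833285776407 F [ 0.15  0.29 -1.35] j [-0.14  0.36  0.46  1.6  -0.17  1.23  1.58]
deck 4377 ((616.1919555664062, -209.507080078125), (76.23020935058594, 105.30007934570312), 70.46265411376953)
ring 2016 0.2105398577448586 ((615.677490234375, -209.2388916015625), 37.30259323120117)
shift [ 0.017 -0.273]
```

>>> move_arm(fingers=[1,1,1,1,1,1,1,1], linear=[[0.017,-0.27,0],[0.017,-0.275,0],[0.017,-0.275,0],[0.017,-0.275,-0.15],[0.017,-0.275,-0.3],[0.017,-0.275,-0.36],[0.017,-0.275,-0.36],[0.017,-0.275,-0.36]], turn=[0,0,0,0,0,0,0,0])

```text
clock: 24.82
ee_pos: [0.6163, -0.2086, 0.2576]
tool_rot: [0.579, -0.406, 0.579, 0.406]
ft_force: [1.0, -0.7, -0.9]
finger_gap: 0.0257
```

```bash
python3 cap.py
```

```text
clock 24.8167 tcp [ 0.6163 -0.2086  0.2576] yaw 70.09 x [-0.001  0.001 -1.   ] gap 0.025710072231576307 F [ 1.01 -0.68 -0.86] j [-0.09  0.41  0.46  1.61 -0.19  1.17  1.63]
```

Aligned. Lowering 24 mm, releasing and retreating.

>>> move_arm(fingers=[1,1,1,1,1], linear=[[0,0,-0.08],[0,0,-0.16],[0,0,-0.235],[0,0,-0.235],[0,0,-0.235]], turn=[0,0,0,0,0])

```text
clock: 25.23
ee_pos: [0.6158, -0.2099, 0.2332]
tool_rot: [0.579, -0.405, 0.58, 0.406]
ft_force: [-0.6, -0.4, -0.4]
finger_gap: 0.026
```

>>> move_arm(fingers=[0,-0.1,-0.1,-0.1,-0.1,-0.1,-0.1,-0.1], linear=[[0,0,0],[0,0,0],[0,0,0],[0,0,0],[0,0,0],[0,0,0.2],[0,0,0.5],[0,0,0.8]], turn=[0,0,0,0,0,0,0,0])

```text
clock: 25.9
ee_pos: [0.6155, -0.2097, 0.3139]
tool_rot: [0.578, -0.405, 0.58, 0.406]
ft_force: [0.9, -0.4, 0.6]
finger_gap: 0.047
```

```bash
python3 - <<'E'
from cap import *
c=cam('scene');cv2.imwrite('pics/z2.png',cv2.resize(c['color'][270:390,150:270,::-1],(400,400),interpolation=cv2.INTER_CUBIC))
t=cam('top');print(find(t,'tin_white',3))
E
```

```text
clock 25.9 tcp [ 0.6155 -0.2097  0.3139] yaw 69.99 x [-0.003  0.001 -1.   ] gap 0.04698033038311236 F [ 0.87 -0.41  0.62] j [-0.1   0.36  0.47  1.54 -0.17  1.28  1.62]
[([0.5632, 0.1116, 0.0347], 0.43, (338, 230)), ([0.6093, 0.0592, 0.0351], 0.41, (358, 214)), ([0.5466, 0.0221, 0.0344], 0.39, (370, 237))]
```

View pics/z2.png

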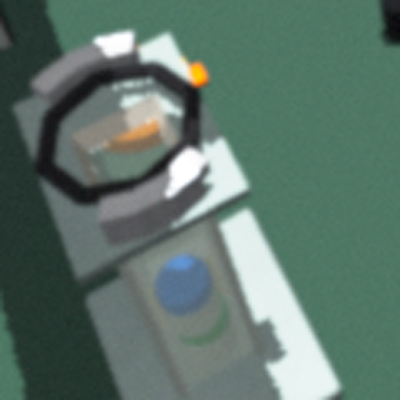

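Blue sits above green in the tube. White next, at about (0.610, 0.0565). The brown and black look-alikes are at (0.566, 0.108) and (0.548, 0.020).

>>> move_arm(fingers=[-0.2,-0.2,-0.2], linear=[[0,0.4,0],[-0.02,0.9,0],[-0.02,0.9,0]], turn=[0.03,0.056,0.056])

```text
clock: 26.3
ee_pos: [0.6146, -0.1099, 0.3126]
tool_rot: [0.54, -0.456, 0.537, 0.461]
ft_force: [0.9, 3.3, -0.0]
finger_gap: 0.0513
```

>>> move_arm(fingers=[-0.2,-0.2,-0.2], linear=[[0,0.4,-0.3],[-0.02,0.9,-0.6],[-0.02,0.9,-0.8]], turn=[0,0,0])

```text
clock: 26.55
ee_pos: [0.6136, -0.025, 0.235]
tool_rot: [0.542, -0.456, 0.539, 0.456]
ft_force: [1.3, 0.7, -0.4]
finger_gap: 0.0512
```

>>> move_arm(fingers=[-0.2,-0.2,-0.2,-0.2,-0.2,-0.2], linear=[[0,0.4,-0.3],[-0.02,0.86,-0.6],[-0.02,0.86,-0.8],[-0.02,0.86,-0.8],[-0.02,0.86,-0.8],[-0.02,0.86,-0.8]], turn=[0,0,0,0,0,0])

```text
clock: 27.05
ee_pos: [0.6102, 0.0547, 0.1539]
tool_rot: [0.541, -0.455, 0.542, 0.454]
ft_force: [-0.1, 0.4, 0.6]
finger_gap: 0.0511
```

```bash
python3 tin.py white .6101 .0565; ls pics/tin*
```

```text
clock 27.05 tcp [0.6102 0.0547 0.1539] yaw 80.03 x [-0.001 -0.001 -1.   ] gap 0.051057658556135595 F [-0.08  0.37  0.6 ] j [-0.41  0.43  0.31  1.79 -0.15  0.95  1.36]
[([0.5618, 0.1078, 0.0333], 0.73, (379, 126)), ([0.547, 0.0238, 0.0378], 0.66, (263, 126)), ([0.6073, 0.058, 0.0331], 0.55, (323, 194))]
912 [0.6099 0.0577 0.0347] rgb [187. 176. 159.]
((610.4362182617188, 57.617042541503906), (27.27558135986328, 27.05984878540039), 28.656070709228516) shift x,y (units .1m) [0.002 0.029]
pics/tin_14.2.png
pics/tin_21.3.png
pics/tin_27.1.png
```

The colour under the gripper reads (187,176,159), so this is the white tin and not the brown or black one. Grasping.

>>> move_arm(fingers=[-0.2,-0.2,-0.2,-0.2,-0.2,-0.2], linear=[[0,0.029,-0.3],[0,0.029,-0.6],[0,0.029,-0.9],[0,0.029,-1],[0,0.029,-1.0],[0,0.029,-1]], turn=[0,0,0,0,0,0])

```text
clock: 27.65
ee_pos: [0.6113, 0.0575, 0.0554]
tool_rot: [0.542, -0.455, 0.542, 0.454]
ft_force: [-0.0, 0.6, 0.3]
finger_gap: 0.0512
```

>>> move_arm(fingers=[-0.2,0,0.3,1,1,1,1,1], linear=[[0,0,-0.09],[0,0,-0.09],[0,0,-0.09],[0,0,-0.09],[0,0,-0.09],[0,0,-0.09],[0,0,-0.09],[0,0,-0.09]], turn=[0,0,0,0,0,0,0,0])

```text
clock: 28.32
ee_pos: [0.6115, 0.0589, 0.0466]
tool_rot: [0.542, -0.455, 0.541, 0.454]
ft_force: [-0.3, -0.3, 6.5]
finger_gap: 0.0253
```

>>> move_arm(fingers=[1,1,1,1,1], linear=[[0,0,0.2],[0,0,0.5],[0,0,0.8],[0,0,1],[0,0,1]], turn=[0,0,0,0,0])

```text
clock: 28.73
ee_pos: [0.6139, 0.0591, 0.1504]
tool_rot: [0.544, -0.456, 0.538, 0.453]
ft_force: [0.8, 0.1, 0.4]
finger_gap: 0.0257
```

```bash
python3 cap.py
```

```text
clock 28.7333 tcp [0.6139 0.0591 0.1504] yaw 80.07 x [ 0.009  0.002 -1.   ] gap 0.025694101871520703 F [0.81 0.13 0.36] j [-0.41  0.43  0.31  1.79 -0.16  0.94  1.36]
```

>>> move_arm(fingers=[1,1,1,1], linear=[[0,0,0.4],[0,-0.3,0.8],[0.02,-0.7,1],[0.02,-0.7,1]], turn=[0,0,0,0])

```text
clock: 29.07
ee_pos: [0.6144, -0.0186, 0.2496]
tool_rot: [0.544, -0.456, 0.542, 0.45]
ft_force: [0.3, -1.5, -0.2]
finger_gap: 0.0257
```

>>> move_arm(fingers=[1,1,1], linear=[[0,-0.46,0.2],[0.02,-1,0.45],[0.02,-1,0.45]], turn=[-0.02,-0.056,-0.056])

```text
clock: 29.32
ee_pos: [0.6133, -0.1164, 0.2905]
tool_rot: [0.58, -0.404, 0.582, 0.402]
ft_force: [0.5, -0.8, -1.0]
finger_gap: 0.0258
```

>>> move_arm(fingers=[1,1,1,1,1,1,1], linear=[[0,-0.4,0],[0,-0.8,0],[0,-0.98,0],[0,-0.98,0],[0,-0.98,0],[0,-0.98,0],[0,-0.98,0]], turn=[0,0,0,0,0,0,0])

```text
clock: 29.9
ee_pos: [0.6146, -0.2065, 0.289]
tool_rot: [0.578, -0.406, 0.579, 0.407]
ft_force: [-0.0, 1.7, -1.5]
finger_gap: 0.0261
```

```bash
python3 mouth.py
```

```text
clock 29.9 tcp [ 0.6146 -0.2065  0.289 ] yaw 70.18 x [-0.002  0.002 -1.   ] gap 0.026145915301415946 F [-0.05  1.69 -1.54] j [-0.1   0.38  0.47  1.58 -0.18  1.23  1.63]
deck 4603 ((607.9730834960938, -206.4659881591797), (76.35053253173828, 87.70014953613281), 70.37127685546875)
ring 2365 0.21062477962958173 ((615.7784423828125, -209.1903839111328), 37.31825256347656)
shift [ 0.011 -0.023]
```

>>> move_arm(fingers=[1,1,1,1,1,1,1], linear=[[0.01,-0.02,0],[0.01,-0.02,-0.15],[0.01,-0.02,-0.3],[0.01,-0.02,-0.32],[0.01,-0.02,-0.32],[0.01,-0.02,-0.32],[0.01,-0.02,-0.32]], turn=[0,0,0,0,0,0,0])

```text
clock: 30.53
ee_pos: [0.616, -0.2112, 0.2594]
tool_rot: [0.58, -0.406, 0.579, 0.405]
ft_force: [1.0, 0.0, 0.1]
finger_gap: 0.026
```

```bash
python3 cap.py
```

```text
clock 30.5333 tcp [ 0.616  -0.2112  0.2594] yaw 70.02 x [ 0.002 -0.    -1.   ] gap 0.026042752913414662 F [0.97 0.04 0.07] j [-0.09  0.4   0.47  1.61 -0.19  1.17  1.64]
```

>>> move_arm(fingers=[1,1,1,1,1,1], linear=[[0,0.02,0],[0,0.02,-0.08],[0,0.02,-0.16],[0,0.02,-0.235],[0,0.02,-0.235],[0,0.02,-0.235]], turn=[0,0,0,0,0,0])

```text
clock: 31.03
ee_pos: [0.6145, -0.2089, 0.2333]
tool_rot: [0.579, -0.405, 0.58, 0.406]
ft_force: [-0.5, -0.1, -0.1]
finger_gap: 0.0259
```

>>> move_arm(fingers=[0,-0.1,-0.1,-0.1,-0.1,-0.1,-0.1,-0.1], linear=[[0,0,0],[0,0,0],[0,0,0],[0,0,0],[0,0,0],[0,0,0.2],[0,0,0.5],[0,0,0.8]], turn=[0,0,0,0,0,0,0,0])

```text
clock: 31.7
ee_pos: [0.6145, -0.2088, 0.3144]
tool_rot: [0.578, -0.405, 0.58, 0.406]
ft_force: [1.1, 0.2, 0.7]
finger_gap: 0.0466
```

```bash
python3 - <<'E'
from cap import *
c=cam('scene');cv2.imwrite('pics/z3.png',cv2.resize(c['color'][270:390,150:270,::-1],(400,400),interpolation=cv2.INTER_CUBIC))
E
```

```text
clock 31.7 tcp [ 0.6145 -0.2088  0.3144] yaw 69.99 x [-0.003  0.001 -1.   ] gap 0.046619116894798675 F [1.09 0.19 0.74] j [-0.1   0.36  0.48  1.55 -0.17  1.28  1.62]
```

View pics/z3.png

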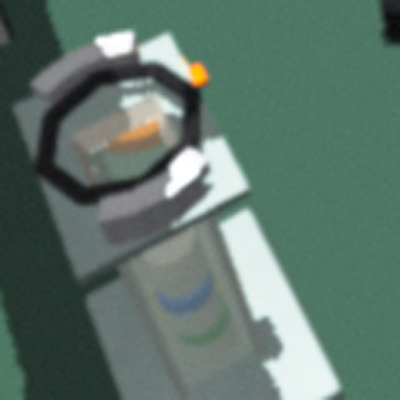

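White is stacked on blue and green. Now back to the cap: yaw to 25°, then above (0.4495, -0.129).

>>> move_arm(fingers=[-0.6,-0.6,-0.6,-0.6], linear=[[-0.3,0.15,0],[-0.6,0.3,0],[-0.82,0.4,0],[-0.82,0.4,0]], turn=[-0.03,-0.07,-0.1,-0.125])

```text
clock: 32.08
ee_pos: [0.529, -0.1675, 0.3141]
tool_rot: [0.647, -0.282, 0.648, 0.285]
ft_force: [-0.4, 0.7, 0.4]
finger_gap: 0.0685
```

>>> move_arm(fingers=[-0.6,-0.6,-0.6,-0.6,-0.6], linear=[[-0.3,0.15,0],[-0.6,0.3,-0.3],[-0.83,0.4,-0.6],[-0.83,0.4,-0.9],[-0.83,0.4,-0.9]], turn=[-0.03,-0.07,-0.1,-0.125,-0.125])

```text
clock: 32.5
ee_pos: [0.4441, -0.1274, 0.2193]
tool_rot: [0.687, -0.151, 0.694, 0.155]
ft_force: [-0.4, 0.0, -0.1]
finger_gap: 0.068
```

>>> move_arm(fingers=[-0.6,-0.6,-0.6,-0.6,-0.6], linear=[[0,0,-0.3],[0,0,-0.6],[0,0,-0.7],[0,0,-0.7],[0,0,-0.7]], turn=[0,0,0,0,0])

```text
clock: 32.92
ee_pos: [0.4516, -0.1298, 0.1559]
tool_rot: [0.691, -0.154, 0.69, 0.153]
ft_force: [-0.0, 0.3, -0.1]
finger_gap: 0.0682
```

```bash
python3 - <<'E'
from cap import *
p=cam('wrist');save(p,'w5.png');X=cloud(p);S=cv2.cvtColor(p['color'],cv2.COLOR_RGB2HSV)[...,1]
near=np.hypot(X[...,0]-.45,X[...,1]+.13)<.06
def rect(m,n):
    P=X[m]
    if len(P)>20: print(n,len(P),P.mean(0).round(4),cv2.minAreaRect((P[:,:2]*1000).astype(np.float32)))
rect(near&(abs(X[...,2]-.04)<.004),'knob');rect(near&(abs(X[...,2]-.04)<.004)&(S<70),'stripeknob');rect(near&(abs(X[...,2]-.014)<.003)&(S>120),'disc')
E
```

```text
clock 32.9167 tcp [ 0.4516 -0.1298  0.1559] yaw 25.02 x [ 0.001 -0.001 -1.   ] gap 0.06819480921132451 F [-0.02  0.34 -0.07] j [-0.29  0.17  0.52  2.13 -0.11  0.86  0.74]
knob 1564 [ 0.4492 -0.1279  0.0408] ((449.6659851074219, -128.3786163330078), (34.63864517211914, 35.32512664794922), 25.04026985168457)
stripeknob 326 [ 0.4498 -0.1275  0.0414] ((449.322509765625, -128.5047149658203), (34.20692443847656, 6.7251667976379395), 69.12458038330078)
disc 3108 [ 0.447  -0.1246  0.0148] ((449.7198181152344, -128.3404083251953), (71.02020263671875, 70.93778991699219), 69.50396728515625)
```

>>> move_arm(fingers=[-0.6,-0.6,-0.6,-0.6,-0.6,-0.6], linear=[[-0.02,0.005,-0.3],[-0.02,0.005,-0.6],[-0.02,0.005,-0.9],[-0.02,0.005,-1],[-0.02,0.005,-1],[-0.02,0.005,-1]], turn=[0,0,0,0,0,0])

```text
clock: 33.47
ee_pos: [0.4497, -0.1291, 0.056]
tool_rot: [0.691, -0.153, 0.69, 0.153]
ft_force: [0.4, -0.0, -0.1]
finger_gap: 0.0682
```

>>> move_arm(fingers=[-0.6,-0.3,0,0.3,1,1,1,1], linear=[[0,0,-0.14],[0,0,-0.14],[0,0,-0.14],[0,0,-0.14],[0,0,-0.14],[0,0,-0.14],[0,0,-0.14],[0,0,-0.14]], turn=[0,0,0,0,0,0,0,0], newtons=90)

```text
clock: 34.13
ee_pos: [0.4498, -0.129, 0.0429]
tool_rot: [0.691, -0.153, 0.689, 0.153]
ft_force: [-1.0, -0.2, 6.5]
finger_gap: 0.0326
```

```bash
python3 cap.py
```

```text
clock 34.1333 tcp [ 0.4498 -0.129   0.0429] yaw 24.99 x [ 0.003  0.    -1.   ] gap 0.032613908889369235 F [-1.04 -0.23  6.52] j [-0.2   0.39  0.44  2.19 -0.29  0.62  0.89]
```

>>> move_arm(fingers=[1,1,1,1,1], linear=[[0,0,0.2],[0,0,0.5],[0,0,0.8],[0,0,1],[0,0,1]], turn=[0,0,0,0,0])

```text
clock: 34.55
ee_pos: [0.4524, -0.1298, 0.1462]
tool_rot: [0.694, -0.154, 0.686, 0.152]
ft_force: [0.9, -1.0, -0.5]
finger_gap: 0.0334
```

>>> move_arm(fingers=[1,1,1,1,1], linear=[[0,0,0.4],[0,0,0.8],[0,0,1],[0,0,1],[0,0,1]], turn=[0,0,0,0,0])

```text
clock: 34.97
ee_pos: [0.449, -0.1288, 0.2421]
tool_rot: [0.692, -0.153, 0.689, 0.153]
ft_force: [-0.9, 1.2, -1.3]
finger_gap: 0.0332
```

>>> move_arm(fingers=[1,1,1,1], linear=[[0,0,0.3],[0,0,0.6],[0.35,-0.15,0.6],[0.7,-0.35,0.6]], turn=[0,0,0,0])

```text
clock: 35.3
ee_pos: [0.5188, -0.1621, 0.3025]
tool_rot: [0.692, -0.153, 0.688, 0.155]
ft_force: [-0.7, 0.6, -0.7]
finger_gap: 0.0332
```

>>> move_arm(fingers=[1,1,1,1,1,1,1], linear=[[0.35,-0.15,0],[0.7,-0.3,0],[0.96,-0.45,0],[0.96,-0.45,0],[0.96,-0.45,0],[0.96,-0.45,0],[0.96,-0.45,0]], turn=[0,0,0,0,0,0,0])

```text
clock: 35.88
ee_pos: [0.6127, -0.2082, 0.2995]
tool_rot: [0.69, -0.152, 0.691, 0.154]
ft_force: [0.1, -0.5, 0.8]
finger_gap: 0.0329
```

```bash
python3 - <<'E'
from cap import *
p=cam('wrist');X=cloud(p);S=cv2.cvtColor(p['color'],cv2.COLOR_RGB2HSV)[...,1]
m=(np.hypot(X[...,0]-s['ee_pos'][0],X[...,1]-s['ee_pos'][1])<.045)
z=s['ee_pos'][2]-.043
P=X[m&(abs(X[...,2]-z-.0143)<.004)];print('disc',len(P),cv2.minEnclosingCircle((P[:,:2]*1000).astype(np.float32)))
P=X[m&(X[...,2]>z+.01)&(X[...,2]<z+.045)&(S<60)&(p['color'].min(-1)>90)];print('stripe',cv2.minAreaRect((P[:,:2]*1000).astype(np.float32)))
save(p,'w6.png')
E
```

```text
clock 35.8833 tcp [ 0.6127 -0.2082  0.2995] yaw 24.98 x [-0.003  0.001 -1.   ] gap 0.03291359815102357 F [ 0.1  -0.46  0.75] j [-0.2   0.39  0.6   1.57 -0.23  1.26  0.88]
disc 5658 ((612.90478515625, -207.46409606933594), 36.045555114746094)
stripe ((616.365478515625, -199.1668701171875), (52.345733642578125, 7.495906352996826), 69.43869018554688)
```

View pics/w6.png

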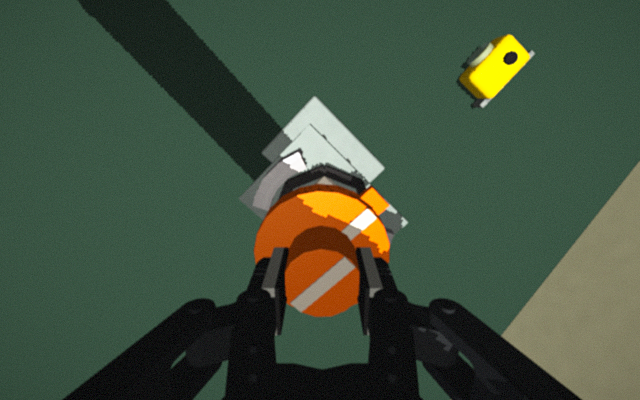

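Cap held level, stripe at 69.4°, which is 89° counter-clockwise of the hooks. Centring and setting it down onto the ring.

>>> move_arm(fingers=[1,1,1,1,1,1,1], linear=[[0.026,-0.013,0],[0.026,-0.013,-0.1],[0.026,-0.013,-0.3],[0.026,-0.013,-0.38],[0.026,-0.013,-0.38],[0.026,-0.013,-0.38],[0.026,-0.013,-0.38]], turn=[0,0,0,0,0,0,0])

```text
clock: 36.52
ee_pos: [0.6172, -0.2101, 0.2634]
tool_rot: [0.691, -0.153, 0.69, 0.153]
ft_force: [-0.3, 0.7, -0.8]
finger_gap: 0.0327
```

```bash
python3 cap.py
```

```text
clock 36.5167 tcp [ 0.6172 -0.2101  0.2634] yaw 25.0 x [ 0.001 -0.    -1.   ] gap 0.032739596951405464 F [-0.32  0.73 -0.81] j [-0.19  0.42  0.59  1.6  -0.25  1.19  0.89]
```

>>> move_arm(fingers=[1,1,1,1,1,1,1,1], linear=[[-0.014,0.004,-0.05],[-0.014,0.004,-0.1],[-0.014,0.004,-0.13],[-0.014,0.004,-0.16],[-0.014,0.004,-0.19],[-0.014,0.004,-0.22],[-0.014,0.004,-0.25],[-0.014,0.004,-0.25]], turn=[0,0,0,0,0,0,0,0])

```text
clock: 37.18
ee_pos: [0.616, -0.21, 0.2419]
tool_rot: [0.691, -0.153, 0.69, 0.153]
ft_force: [-6.5, 3.1, 15.3]
finger_gap: 0.0332
```

```bash
python3 cap.py
```

```text
clock 37.1833 tcp [ 0.616  -0.21    0.2419] yaw 24.98 x [ 0.002  0.001 -1.   ] gap 0.03321268435836117 F [-6.47  3.06 15.3 ] j [-0.18  0.44  0.58  1.63 -0.26  1.15  0.9 ]
```

>>> move_arm(fingers=[1,1,1,1,1,1,1,1], linear=[[0,0,-0.015],[0,0,-0.015],[0,0,-0.015],[0,0,-0.015],[0,0,-0.015],[0,0,-0.015],[0,0,-0.015],[0,0,-0.015]], turn=[0,-0.03,-0.06,-0.09,-0.12,-0.15,-0.15,-0.15])

```text
clock: 37.85
ee_pos: [0.6178, -0.2103, 0.2419]
tool_rot: [0.709, 0.012, 0.705, -0.013]
ft_force: [-3.2, 2.2, 16.5]
finger_gap: 0.0331
```

```bash
python3 cap.py
```

```text
clock 37.85 tcp [ 0.6178 -0.2103  0.2419] yaw -2.02 x [ 0.006 -0.    -1.   ] gap 0.033126862018533154 F [-3.15  2.24 16.48] j [-0.25  0.46  0.68  1.63 -0.31  1.15  0.47]
```

Following well. Turning on clockwise with slight re-centring.

>>> move_arm(fingers=[1,1,1,1,1,1,1,1], linear=[[-0.01,0,0],[-0.02,0.005,0],[-0.02,0.005,0],[-0.02,0.005,0],[-0.02,0.005,0],[-0.02,0.005,0],[-0.02,0.005,0],[-0.02,0.005,0]], turn=[-0.03,-0.06,-0.09,-0.12,-0.15,-0.18,-0.2,-0.2])

```text
clock: 38.52
ee_pos: [0.6171, -0.2111, 0.2419]
tool_rot: [0.672, 0.231, 0.665, -0.231]
ft_force: [-0.2, -0.2, 15.4]
finger_gap: 0.0332
```

>>> move_arm(fingers=[1,1,1,1,1,1,1,1], linear=[[0,0,0],[0,0,0],[0,0,0],[0,0,0],[0,0,0],[0,0,0],[0,0,0],[0,0,0]], turn=[-0.03,-0.06,-0.09,-0.12,-0.147,-0.147,-0.147,-0.147])

```text
clock: 39.18
ee_pos: [0.6172, -0.2112, 0.2419]
tool_rot: [0.602, 0.378, 0.594, -0.376]
ft_force: [-0.2, 0.2, 14.2]
finger_gap: 0.033
```

```bash
python3 - <<'E'
from cap import *
print('torque',s['torque'].round(3))
p=cam('wrist');X=cloud(p);S=cv2.cvtColor(p['color'],cv2.COLOR_RGB2HSV)[...,1];z=.199
m=(np.hypot(X[...,0]-.6157,X[...,1]+.209)<.045)
P=X[m&(X[...,2]>z+.01)&(X[...,2]<z+.017)];print('disc',cv2.minEnclosingCircle((P[:,:2]*1000).astype(np.float32)))
save(p,'w7.png')
E
```

```text
clock 39.1833 tcp [ 0.6172 -0.2112  0.2419] yaw -64.49 x [ 0.01  -0.003 -1.   ] gap 0.032976671220729704 F [-0.15  0.23 14.15] j [-0.41  0.54  0.92  1.64 -0.46  1.18 -0.5 ]
torque [ 0.166  0.185 -0.133]
disc ((615.7134399414062, -209.0109100341797), 44.97362518310547)
```

View pics/w7.png

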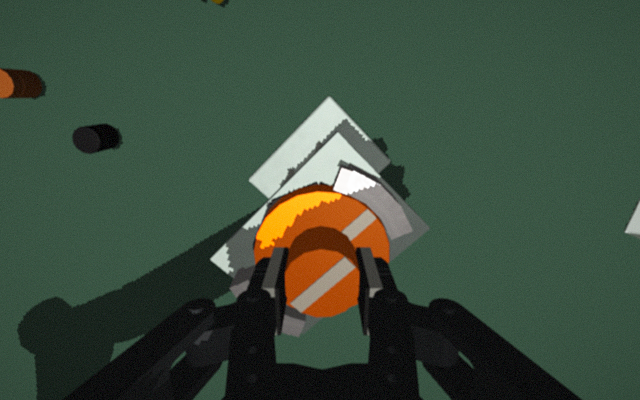

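The stripe is in line with the hooks (tool yaw -64.5°, as at the start). Letting the cap rise and releasing.

>>> move_arm(fingers=[1,1,1,1,1,1,1,1], linear=[[0,0,0.02],[0,0,0.04],[0,0,0.06],[0,0,0.08],[0,0,0.1],[0,0,0.1],[0,0,0.1],[0,0,0.1]], turn=[0,0,0,0,0,0,0,0])

```text
clock: 39.9
ee_pos: [0.6145, -0.2096, 0.247]
tool_rot: [0.599, 0.377, 0.597, -0.377]
ft_force: [1.9, -1.1, 6.5]
finger_gap: 0.0332
```

```bash
python3 cap.py
```

```text
clock 39.9 tcp [ 0.6145 -0.2096  0.247 ] yaw -64.45 x [ 0.002 -0.001 -1.   ] gap 0.03316740804504768 F [ 1.86 -1.09  6.5 ] j [-0.41  0.53  0.92  1.64 -0.45  1.2  -0.51]
```

>>> move_arm(fingers=[1,1,0.5,0,-0.5,-0.6,-0.6,-0.6], linear=[[0,0,0.02],[0,0,0.02],[0,0,0.02],[0,0,0.02],[0,0,0.02],[0,0,0.02],[0,0,0.02],[0,0,0.02]], turn=[0,0,0,0,0,0,0,0])

```text
clock: 40.57
ee_pos: [0.6127, -0.2086, 0.2472]
tool_rot: [0.597, 0.377, 0.599, -0.377]
ft_force: [0.4, -0.4, 0.3]
finger_gap: 0.0683
```

>>> move_arm(fingers=[-0.6,-0.6,-0.6,-0.6,-0.6,-0.6], linear=[[0,0,0.2],[0,0,0.5],[0,0,0.85],[0,0,0.85],[0,0,0.85],[0,0,0.85]], turn=[0,0,0,0,0,0])

```text
clock: 41.07
ee_pos: [0.6132, -0.2089, 0.3329]
tool_rot: [0.598, 0.377, 0.598, -0.377]
ft_force: [-1.2, -0.4, -0.2]
finger_gap: 0.0683
```

```bash
python3 - <<'E'
from cap import *
p=cam('wrist');X=cloud(p);S=cv2.cvtColor(p['color'],cv2.COLOR_RGB2HSV)[...,1]
near=np.hypot(X[...,0]-.616,X[...,1]+.21)<.075
def rect(m,n):
    P=X[m]
    if len(P)>20: print(n,len(P),P.mean(0).round(4),cv2.minAreaRect((P[:,:2]*1000).astype(np.float32)))
rect(near&(abs(X[...,2]-.196)<.005),'deck');rect(near&(abs(X[...,2]-.247)<.004),'knob')
rect(near&(abs(X[...,2]-.247)<.004)&(S<70),'stripeknob');rect(near&(abs(X[...,2]-.220)<.004)&(S>120),'disc')
c=cam('scene')
f=lambda im:cv2.resize(im[:,:,::-1],(400,400),interpolation=cv2.INTER_CUBIC)
cv2.imwrite('pics/z4.png',np.hstack([f(p['color'][90:290,220:420]),f(c['color'][270:390,150:270])]))
E
```

```text
clock 41.0667 tcp [ 0.6132 -0.2089  0.3329] yaw -64.47 x [-0.     0.001 -1.   ] gap 0.06826480221830644 F [-1.17 -0.38 -0.16] j [-0.44  0.46  0.97  1.54 -0.39  1.35 -0.55]
deck 2667 [ 0.6317 -0.2026  0.1968] ((615.0077514648438, -209.14886474609375), (76.61727142333984, 104.31722259521484), 70.34951782226562)
knob 1937 [ 0.614  -0.2076  0.247 ] ((613.3869018554688, -208.08795166015625), (35.65317916870117, 35.165138244628906), 73.40653991699219)
stripeknob 403 [ 0.6138 -0.208   0.2476] ((613.6102905273438, -207.98692321777344), (6.621787071228027, 32.999908447265625), 69.78672790527344)
disc 3739 [ 0.6188 -0.2048  0.2208] ((613.1403198242188, -207.7657470703125), (71.8585205078125, 70.42791748046875), 28.10481834411621)
```

View pics/z4.png

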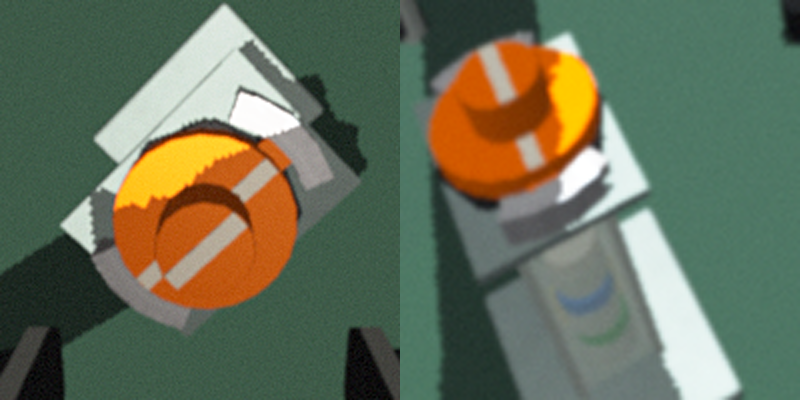

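```bash
python3 - <<'E'
from h import *
ctrl.finish_job();print(ctrl.read_state()['clock'])
E
```

```text
the job is handed in; nothing more can be done
the job is handed in; nothing more can be done
```

The job is handed in: I unlocked and removed the cap, dropped the tins in order and locked the cap back on. It took about 41 s of robot time; no verdict is reported.

- **Tins:** Only green, blue and white were on the bench. I found no red or yellow one anywhere in the overview pictures. I left the brown and black look-alikes alone. The last scene picture shows green lowest, then blue, then white on top. I did not measure the tins' tilt or exact position inside the tube.
- **Cap:** The stripe is within about 1° of the dispenser's x axis. The disc and knob heights match those at the start, when the cap was locked. The gripper is open and about 9 cm above the cap's gripping height, with no contact force.
- **Imperfect check:** The cap sits about 2.5 mm off its starting centre. The limit is 5 mm, and I left it there.
- **Bystanders:** I planned the moves to keep clear of the headlamp, cup, pump and rasp. I did not measure their positions again at the end.

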